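Sweep the hold-down jig and clamp the next board with packers

TASK

Sweep all the offcuts off the jig's bed into the steel tray at its end with the hand brush, keeping your fingers off the offcuts while they lie on the bed. Then lay the board flat on the bed, lengthwise along the channel, pushed up against the back fence with its middle under the hold-down's foot, and add packers on top of it, one on another, until the hold-down arm, swung over, bears snugly on the pile and lies level. Leave the arm down on the pile and the brush back in its rest, and do not disturb the glue, the tape roll or the tape measure.

Things in the scene. Friction and masses are not known exactly. Their poses are not given: they have to be found in the camera images.
- jig: Fixed plywood jig. Origin: centre of its footprint on the bench. Bed: a channel along y, 300 mm long (y -150 to 150), open at both ends, top 50 mm above the bench, 150 mm wide. Front rail on the -x (robot) side: inner face x = -75 mm, 20 thick, 12 mm above the bed; back fence: inner face x = +75 mm, 20 thick, 15 mm above the bed. Hinge cheeks behind it: x 112 to 138, y -24 to 24 mm, 165 mm high
- clamp_arm: Hold-down arm, a 26 x 12 mm steel bar hinged behind the fence. Origin: on the hinge pin, at jig x = +125, y = 0, 141 mm above the bench; pin along y, arm along its own -x. Level it points to jig -x over the bed; it swings up 1.85 rad from level to its open stop, leaning back, where it stays; lower stop 0.09 rad below level. 0.45 kg, damped: pushed forward past upright it sinks in about 3 s
- clamp_handle (a point): Middle of the arm's cross handle: a black round bar 16 mm in diameter, 110 mm long, parallel to the hinge pin (jig's y), 170 mm from the pin; the arm meets it at its middle, leaving about 40 mm free on each side
- clamp_foot (a point): Round rubber foot under the arm, 28 mm in diameter. This point: centre of its lower face, 85 mm along the arm from the hinge pin and 25 mm below the arm's centre line. With the arm level the lower face is at jig x = +40 mm, y = 0, 116 mm above the bench, that is 66 mm above the bed
- scrap_tray: Offcut tray of dark sheet steel, open at the top, fixed against one end of the jig's channel (+y or -y end); outside 200 x 140 mm (jig x, y) and 42 mm high, 3 mm walls and floor, rim 8 mm below the bed, near wall 3 mm from the end of the bed. Origin: centre of its underside; axes parallel to the jig's
- brush_rest_in (a point): The brush rest, a shallow grey tray on the bench, fixed, 290 x 100 mm, 14 mm high, 3 mm walls and floor, where the brush lives. This point: centre of its inner floor, 3 mm above the bench; x along its length, the same way as the brush at the start
- brush: Wooden hand brush, about 0.17 kg, rigid. Head 90 mm long (x), 45 mm wide (y): black bristles 40 mm wide from z = 0 to 45 mm, wooden back from z = 45 to 67 mm; a round handle 22 mm in diameter goes on along -x to x = -166 mm at z = 58 mm. Origin: centre of the head at the bristle tips; z up out of the back. It starts in its rest, bristles down
- board_thin: Pale wooden board, the thin one: 180 x 70 x 18 mm (x, y, z). Origin: centre of its underside. It starts on a fixed black non-slip mat (240 x 100 x 4 mm) beside the jig. Exactly one of the three boards is there in a run
- board_mid: Pale wooden board, the middling one: 180 x 70 x 30 mm (x, y, z). Origin: centre of its underside. It starts on a fixed black non-slip mat (240 x 100 x 4 mm) beside the jig. Exactly one of the three boards is there in a run
- board_thick: Pale wooden board, the thick one: 180 x 70 x 42 mm (x, y, z). Origin: centre of its underside. It starts on a fixed black non-slip mat (240 x 100 x 4 mm) beside the jig. Exactly one of the three boards is there in a run
- packer_1: Packer: plywood plate 65 x 50 x 12 mm (x, y, z), one of five alike, loose, stacked flat in one pile at the start on a fixed plywood plate 150 x 140 x 6 mm at the end of the jig away from the scrap tray; long side (x) along the jig's x. Origin: centre of its underside
- packer_2: Packer: plywood plate 65 x 50 x 12 mm (x, y, z), one of five alike, loose, stacked flat in one pile at the start on a fixed plywood plate 150 x 140 x 6 mm at the end of the jig away from the scrap tray; long side (x) along the jig's x. Origin: centre of its underside
- packer_3: Packer: plywood plate 65 x 50 x 12 mm (x, y, z), one of five alike, loose, stacked flat in one pile at the start on a fixed plywood plate 150 x 140 x 6 mm at the end of the jig away from the scrap tray; long side (x) along the jig's x. Origin: centre of its underside
- packer_4: Packer: plywood plate 65 x 50 x 12 mm (x, y, z), one of five alike, loose, stacked flat in one pile at the start on a fixed plywood plate 150 x 140 x 6 mm at the end of the jig away from the scrap tray; long side (x) along the jig's x. Origin: centre of its underside
- packer_5: Packer: plywood plate 65 x 50 x 12 mm (x, y, z), one of five alike, loose, stacked flat in one pile at the start on a fixed plywood plate 150 x 140 x 6 mm at the end of the jig away from the scrap tray; long side (x) along the jig's x. Origin: centre of its underside
- offcut_1: Wooden offcut, 34 x 64 x 28 mm (x, y, z). Origin: its centre. Three to six of the six are there in a run, on the jig's bed
- offcut_2: Wooden offcut, 30 x 55 x 30 mm (x, y, z). Origin: its centre. Three to six of the six are there in a run, on the jig's bed
- offcut_3: Wooden offcut, 38 x 60 x 24 mm (x, y, z), notched along half of its top. Origin: its centre. Three to six of the six are there in a run, on the jig's bed
- offcut_4: Wooden offcut, 40 x 50 x 26 mm (x, y, z). Origin: its centre. Three to six of the six are there in a run, on the jig's bed
- offcut_5: Wooden offcut, 32 x 58 x 32 mm (x, y, z), notched along half of its top. Origin: its centre. Three to six of the six are there in a run, on the jig's bed
- offcut_6: Wooden offcut, 36 x 52 x 25 mm (x, y, z). Origin: its centre. Three to six of the six are there in a run, on the jig's bed
- glue: Glue bottle, 60 mm in diameter, 170 mm tall, standing on the bench: not part of the job. Origin: centre of its underside
- tape_roll: Roll of masking tape, 104 mm in diameter, 25 mm high, lying flat: not part of the job. Origin: centre of its underside
- tape_measure: Yellow tape measure, 70 x 42 x 64 mm, on the bench in front of the jig: not part of the job. Origin: centre of its underside

How it is judged:
On the way, in this order (a step that is already met when the one before it is completed fails the run):
1. the brush, held in the gripper, is down on the bed with its head in the channel (x of brush in the frame of jig between -0.06 and 0.06 m and y of brush in the frame of jig between -0.2 and 0.2 m and z of brush in the frame of jig between 0.045 and 0.075 m and contact force between the fingers and brush above 1 N), for 0.2 s.
2. every offcut lies in the scrap tray (x of offcut_1 in the frame of scrap_tray between -0.1 and 0.1 m and y of offcut_1 in the frame of scrap_tray between -0.07 and 0.07 m and height (world z) of each of offcut_1, offcut_2, offcut_3, offcut_4, offcut_5, offcut_6 below 0.065 m and x of offcut_2 in the frame of scrap_tray between -0.1 and 0.1 m and y of offcut_2 in the frame of scrap_tray between -0.07 and 0.07 m and x of offcut_3 in the frame of scrap_tray between -0.1 and 0.1 m and y of offcut_3 in the frame of scrap_tray between -0.07 and 0.07 m and x of offcut_4 in the frame of scrap_tray between -0.1 and 0.1 m and y of offcut_4 in the frame of scrap_tray between -0.07 and 0.07 m and x of offcut_5 in the frame of scrap_tray between -0.1 and 0.1 m and y of offcut_5 in the frame of scrap_tray between -0.07 and 0.07 m and x of offcut_6 in the frame of scrap_tray between -0.1 and 0.1 m and y of offcut_6 in the frame of scrap_tray between -0.07 and 0.07 m), for 0.2 s.
3. the board lies flat on the bed against the back fence, its middle under the foot (x of board_thin in the frame of jig between 0.034 and 0.046 m and y of board_thin in the frame of jig between -0.05 and 0.05 m and angle between the x axis of each of board_thin, board_mid, board_thick and the y axis of jig, either way round below 0.06 rad and angle between each of board_thin, board_mid, board_thick's own z axis and vertical below 0.05 rad and z of board_thin in the frame of jig between 0.044 and 0.056 m and x of board_mid in the frame of jig between 0.034 and 0.046 m and y of board_mid in the frame of jig between -0.05 and 0.05 m and z of board_mid in the frame of jig between 0.044 and 0.056 m and x of board_thick in the frame of jig between 0.034 and 0.046 m and y of board_thick in the frame of jig between -0.05 and 0.05 m and z of board_thick in the frame of jig between 0.044 and 0.056 m), for 0.2 s.
4. the arm is down, level, with its foot bearing on the packers (angle between clamp_arm's own z axis and vertical below 0.05 rad and (contact force between clamp_arm and packer_1 above 0.5 N or contact force between clamp_arm and packer_2 above 0.5 N or contact force between clamp_arm and packer_3 above 0.5 N or contact force between clamp_arm and packer_4 above 0.5 N or contact force between clamp_arm and packer_5 above 0.5 N)), for 0.2 s.
At the end, for the whole second after the job is handed in: All offcuts in the scrap tray; board flat on the bed, long edge against the back fence (about 6 mm, 3 degrees), middle within 50 mm of the foot's line; arm at rest within 0.05 rad of level, its foot pressing on a packer; brush lying in its rest (all of step 2 and all of step 3 and all of step 4 and x of brush in the frame of brush_rest_in between -0.06 and 0.09 m and y of brush in the frame of brush_rest_in between -0.05 and 0.05 m and height (world z) of brush below 0.05 m and angular speed of clamp_arm below 0.05 rad/s and linear speed of brush below 0.02 m/s); the robot touches nothing.
It fails at once if the fingers touch an offcut that lies on the bed ((x of offcut_1 in the frame of jig between -0.095 and 0.095 m and y of offcut_1 in the frame of jig between -0.15 and 0.15 m and height (world z) of offcut_1 above 0.045 m and contact force between the fingers and offcut_1 above 1 N) or (x of offcut_2 in the frame of jig between -0.095 and 0.095 m and y of offcut_2 in the frame of jig between -0.15 and 0.15 m and height (world z) of offcut_2 above 0.045 m and contact force between the fingers and offcut_2 above 1 N) or (x of offcut_3 in the frame of jig between -0.095 and 0.095 m and y of offcut_3 in the frame of jig between -0.15 and 0.15 m and height (world z) of offcut_3 above 0.045 m and contact force between the fingers and offcut_3 above 1 N) or (x of offcut_4 in the frame of jig between -0.095 and 0.095 m and y of offcut_4 in the frame of jig between -0.15 and 0.15 m and height (world z) of offcut_4 above 0.045 m and contact force between the fingers and offcut_4 above 1 N) or (x of offcut_5 in the frame of jig between -0.095 and 0.095 m and y of offcut_5 in the frame of jig between -0.15 and 0.15 m and height (world z) of offcut_5 above 0.045 m and contact force between the fingers and offcut_5 above 1 N) or (x of offcut_6 in the frame of jig between -0.095 and 0.095 m and y of offcut_6 in the frame of jig between -0.15 and 0.15 m and height (world z) of offcut_6 above 0.045 m and contact force between the fingers and offcut_6 above 1 N)).
It fails at once if a bystander (glue, tape roll, tape measure) is moved more than 3 cm (distance of any of glue, tape_roll, tape_measure from where it was at the start of the episode above 0.03 m).
Of board_thin, board_mid, board_thick only 1 to 1 are there at a start; the rules pass over those that are not, and their reading is None.
Of offcut_1, offcut_2, offcut_3, offcut_4, offcut_5, offcut_6 only 3 to 6 are there at a start; the rules pass over those that are not, and their reading is None.
At some moment in a run one of offcut_1, offcut_2, offcut_3, offcut_4, offcut_5, offcut_6 may be knocked a few centimetres aside while the robot is not near it.
Once in a run the grip may slacken for a moment while it holds something.
It also fails if it takes over 210 s, if anything falls off the work surface, if the arm or the gripper's body presses on something with over 40 N, if the wrist force passes 120 N, or if a joint passes its speed limit or range.

ROBOT

A 6-joint arm with a two-finger parallel gripper is mounted at the origin on the work surface. World frame = base frame: x ahead of the robot, y to its left, z up, the work surface at z = 0. Lengths are in m, angles in rad, forces in N, time in s.
With the tool pointing down it reaches from about 0.4 to 0.825 m from the base axis. Payload 7 kg.
Tool frame: the origin (TCP) lies midway between the tips of the shut fingers; the grasp point (between the pads) lies 19 mm behind it; z points along the fingers, x is the direction in which the jaws open and shut, and the axes are right-handed (so a half turn about z gives the same grasp; the last joint's range is limited). The gripper opens to 88 mm and grips with 3 to 60 N. Pads are 19 mm wide; open, the fingers measure 130 mm over their backs; the gripper's body (78 mm by 193 mm) begins 47 mm behind the grasp point.
Start: joints at [-1.044, 0.359, 0.012, 0, -1.224, -0.288], TCP at [0.16, -0.656, 0.227] pointing down, gripper open.
Joint ranges: [-3.07, 3.07], [-1.43, 2.12], [-1.02, 1.25], [-3.03, 1.67], [-3.05, -0], [-3.03, 3.03]. Speed limits (rad/s): [2.39, 2.39, 3.01, 3.14, 3.14, 3.14].

INTERFACE

Orientations are given as a rotation vector (axis times angle).
In Python, from cell import bot gives the robot as it stands. The module is installed in compiled form; this text tells all that it offers.
- The arm moves only by the tool arm_command, never from a script. Its arguments are lists of equal length, an entry for each row: "travel": the shift along the tool's x, y, z in cm, a list of three; "delta_rot": the turn, a rotation vector about the tool's x, y, z in degrees, a list of three; "hand": the opening, from 0 (shut) to 1 (fully open). A call has 1 to 12 rows; each row shifts and turns the commanded pose from where the row before left it, along the tool's axes as they then stand; what a row does not reach is not made up. A row lasts 1/8 s, in which the tool goes at most 62.5 mm and 10.7 degrees, less where a joint would pass 70% of its speed; a pose out of reach is approached as far as the arm can. A call with a gripper value outside its range is refused whole. The fingers move at their own pace and stop on an object; the grip force is fixed at half the most. Time passes only in rows, so rows that do not move let the fingers close. It gives the time, the measured TCP pose, the force and the opening at its end, in the units of the state.
- bot.state(): the state, without advancing time (a new reading comes with each control period).
- bot.grab_frame(name): name is "scene" or "top" or "wrist"; returns a dict with "image" (400x640x3 uint8, red, green, blue), "depth" (400x640 float32, m along the optical axis (not along the pixel's ray), 0 where there is no reading), "fx", "fy", "cx", "cy" (pixels), "eye" and "orientation" of the camera in the world. Camera axes: x right, y up, looking along -z (the intrinsics and any distortion apply to the point x, -y, -z); pixel columns grow to the right and rows downward; lengths in m; the calibration is good to about 2 mm. A picture is of the moment at which its call begins.
- bot.hand_in(): hands the job in, once; it reports no verdict.
The state is a dict: "t": time; "joint_pos": joint angles; "joint_vel": joint speeds; "joint_efforts": joint torques, N m; "ee_pos": TCP position; "eef_rot": TCP orientation; "ft_force": force on the tool from outside, world axes, zero at the start; "torque": the same for the moment, N m; "width": opening from 0.0 (shut) to 1.0 (fully open).
Only numpy, scipy, OpenCV 4.12 (cv2) and the standard library are available. Lean on these libraries where they do the work, as an engineer would, in place of code of your own. Each camera call takes 0.05 s, during which the arm holds its last target. There are 200 camera calls.

## Working session

There is one attempt and no reset: what is moved stays moved. The work goes in short steps, Python scripts to look and compute and a tool call to move; the robot and the scene stay as the last step left them, time stands still between calls to the robot, and variables do not carry over. Pictures are saved under pics/ and viewed, about 12 in all and at most 16, crops included, and the job is handed in when it is done.

Besides the shell and the picture viewer there is one more tool, called after "Emit:" as a command line: name --argument value ..., lists and objects as JSON in quotes. arm_command: Moves the arm, as the interface text tells. Its arguments: {"type":"object","properties":{"travel":{"type":"array"},"delta_rot":{"type":"array"},"hand":{"type":"array"}},"required":["travel","delta_rot","hand"]}

```bash
mkdir -p pics; cat > h.py <<'E'
import numpy as np, cv2
from scipy.spatial.transform import Rotation as R
from cell import bot
def Rm(o):
    o=np.array(o,float)
    if o.shape==(3,3): return o
    return R.from_rotvec(o).as_matrix() if o.size==3 else R.from_quat(o).as_matrix()
def grab(name,fn=None):
    f=bot.grab_frame(name)
    if fn:
        cv2.imwrite('pics/'+fn,f['image'][:,:,::-1]); np.savez('pics/'+fn+'.npz',**f)
    return f
def load(fn): return dict(np.load('pics/'+fn+'.npz'))
def cloud(f):
    d=f['depth']; v,u=np.mgrid[:d.shape[0],:d.shape[1]]
    p=np.stack([(u-f['cx'])/f['fx']*d,-(v-f['cy'])/f['fy']*d,-d],-1)
    w=p@Rm(f['orientation']).T+np.array(f['eye']); w[d==0]=np.nan; return w
def ray(f,u,v,z):
    dr=Rm(f['orientation'])@np.array([(u-f['cx'])/f['fx'],-(v-f['cy'])/f['fy'],-1]); e=np.array(f['eye']); return e+dr*(z-e[2])/dr[2]
def st():
    s=bot.state(); print('t',s['t'],'pos',np.round(s['ee_pos'],4),'rot',np.round(s['eef_rot'],3),'F',np.round(s['ft_force'],1),'w',s['width'],'q',np.round(s['joint_pos'],2)); print(np.round(Rm(s['eef_rot']),3)); return s
E
python3 - <<'E'
from h import *
st()
for n in ('top','scene'):
    f=grab(n,n+'0.png'); print({k:(v if np.size(v)<10 else v.shape) for k,v in f.items()})
E
```

```text
t 0.0 pos [ 0.1595 -0.6554  0.2256] rot [-1.940e+00 -2.469e+00 -1.000e-03] F [ 0.1  0.4 -0.4] w 1.0018772783585603 q [-1.04  0.36  0.01 -0.   -1.22 -0.29]
[[-0.236  0.972 -0.001]
 [ 0.972  0.236  0.002]
 [ 0.002 -0.    -1.   ]]
{'image': (400, 640, 3), 'depth': (400, 640), 'fx': 385.7012089492, 'fy': 385.7012089492, 'cx': 320.47238037339736, 'cy': 200.76343937933484, 'eye': array([0.46081959, 0.01957959, 1.34667177]), 'orientation': array([ 0.05627343, -0.06527369, -1.59340545])}
{'image': (400, 640, 3), 'depth': (400, 640), 'fx': 413.0400642411698, 'fy': 413.0400642411698, 'cx': 320.097329261003, 'cy': 191.78096557471454, 'eye': array([0.92565142, 0.75531401, 0.86957986]), 'orientation': array([0.25530137, 1.10141542, 2.46152527])}
```

View pics/top0.png

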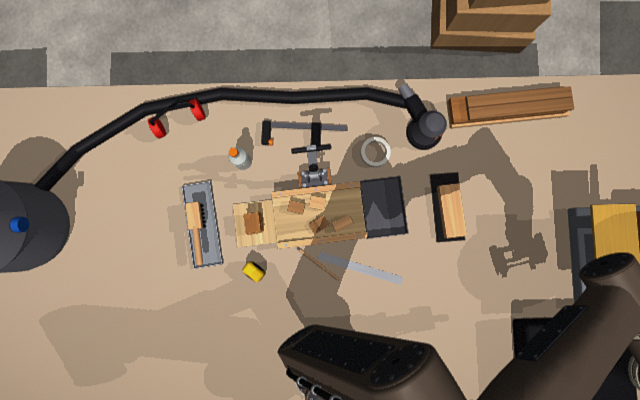

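View pics/scene0.png

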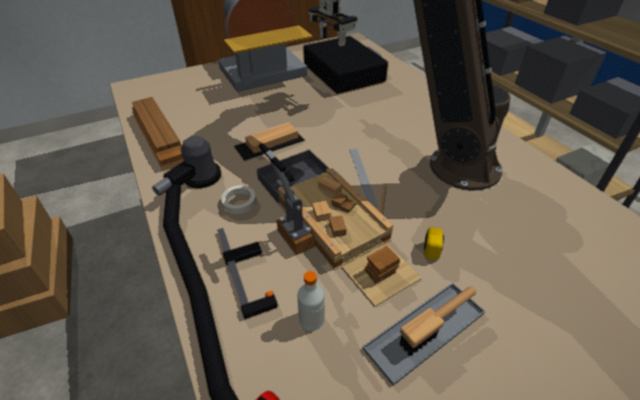

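Top view: brush rest at about (203,222), packers (254,222), jig (318,213), tray (383,207), board on mat (449,208), glue (238,155), tape roll (375,150) and tape measure (253,270). Four or more offcuts are visible. Next I'll measure these from depth.

```bash
python3 - <<'E'
from h import *
f=load('top0.png'); w=cloud(f)
def fit(m,name):
    m=m.astype(np.uint8); n,l,s,c=cv2.connectedComponentsWithStats(m)
    for i in range(1,n):
        if s[i,4]<25: continue
        p=w[l==i]; r=cv2.minAreaRect(p[:,:2].astype(np.float32)*1000)
        print(name,'px',s[i,:4],'n',s[i,4],'c',np.round(r[0]),'sz',np.round(r[1]),'ang',round(r[2],1),'z',np.round(np.nanpercentile(p[:,2],[5,50,95])*1000))
def win(u0,u1,v0,v1):
    m=np.zeros(w.shape[:2],bool); m[v0:v1,u0:u1]=1; return m
z=w[...,2]
fit(win(175,228,170,275)&(z>.03),'brush')
fit(win(175,228,170,275)&(z>.007)&(z<.02),'rest')
fit(win(228,272,190,252)&(z>.02),'packers')
fit(win(228,272,190,252)&(z>.002)&(z<.02),'plate')
fit(win(270,362,178,250)&(z>.042)&(z<.056),'bed')
fit(win(270,362,178,250)&(z>.057)&(z<.1),'above bed')
fit(win(362,412,170,245)&(z>.028),'tray')
fit(win(425,470,165,250)&(z>.012),'board')
fit(win(425,470,165,250)&(z>.002),'mat')
fit(win(285,345,110,190)&(z>.1),'clamp')
fit(win(225,255,140,175)&(z>.03),'glue'); fit(win(355,395,130,172)&(z>.01),'roll'); fit(win(240,270,255,285)&(z>.03),'measure')
g=load('scene0.png'); 
im=g['image'][130:380,230:500][:,:,::-1]; a=cv2.resize(im,None,fx=2,fy=2,interpolation=3)
b=cv2.resize(f['image'][170:255,175:475][:,:,::-1],None,fx=2.6,fy=2.6,interpolation=3)
cv2.imwrite('pics/crop1.png',b)
E
```

```text
brush px [185 201  19  64] n 665 c [464. 427.] sz [209.  48.] ang 7.6 z [59. 70. 75.]
rest px [182 181  35  44] n 122 c [560. 433.] sz [153. 104.] ang 8.2 z [ 7. 12. 18.]
rest px [215 226   8  38] n 57 c [421. 365.] sz [129.  12.] ang 6.4 z [ 7. 12. 16.]
rest px [188 229  31  40] n 85 c [392. 445.] sz [159.  73.] ang 40.3 z [ 7. 13. 16.]
packers px [243 211  20  24] n 365 c [493. 238.] sz [72. 54.] ang 7.7 z [32. 65. 70.]
plate px [230 198  42  53] n 1195 c [489. 250.] sz [170. 149.] ang 5.8 z [ 3.  6. 11.]
bed px [298 178  11  10] n 63 c [624.  69.] sz [34. 32.] ang 89.6 z [46. 52. 56.]
bed px [310 178  10   9] n 43 c [625.  30.] sz [30. 28.] ang 88.7 z [50. 54. 56.]
bed px [325 178   7   7] n 26 c [627. -16.] sz [22. 17.] ang 10.0 z [47. 50. 55.]
bed px [272 187  90  56] n 3107 c [515.  17.] sz [153. 303.] ang 5.8 z [46. 50. 54.]
above bed px [271 178  90  20] n 621 c [614.  28.] sz [ 49. 300.] ang 5.5 z [58. 65. 69.]
above bed px [309 195  17  15] n 187 c [555.  23.] sz [50. 40.] ang 78.3 z [70. 75. 80.]
above bed px [287 200  18  14] n 174 c [542.  94.] sz [52. 36.] ang 75.6 z [7
[... 275 characters left out ...]
66.]
tray px [362 175  47  64] n 352 c [ 537. -194.] sz [200. 159.] ang 5.7 z [30. 42. 61.]
board px [437 183  30  55] n 1177 c [ 523. -438.] sz [184.  72.] ang 6.0 z [24. 34. 38.]
mat px [430 165  40  85] n 1992 c [ 533. -439.] sz [136. 294.] ang 87.6 z [ 3. 31. 38.]
mat px [425 230   8   9] n 29 c [ 440. -362.] sz [25. 28.] ang 88.7 z [2. 4. 6.]
clamp px [291 143  40  38] n 544 c [661.  34.] sz [ 68. 108.] ang 5.4 z [146. 279. 314.]
glue px [228 147  23  22] n 364 c [708. 277.] sz [53. 58.] ang 43.5 z [ 46. 114. 171.]
roll px [361 137  30  30] n 362 c [ 732. -185.] sz [102. 101.] ang 87.4 z [15. 24. 29.]
measure px [242 261  23  21] n 295 c [332. 240.] sz [69. 44.] ang 51.9 z [47. 63. 67.]
```

View pics/crop1.png

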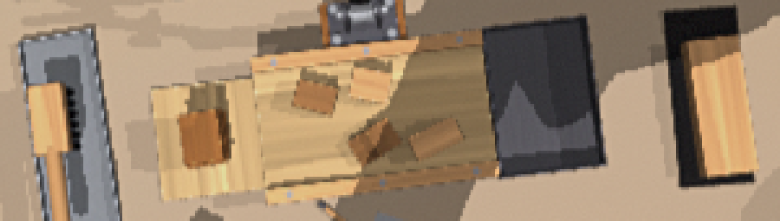

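Four offcuts are on the bed. The board top is about 34 mm up and the mat is 4 mm, so this is the 30 mm board and the pile needs 3 packers. Jig yaw is about 5.8° and its origin about (0.515, 0.017). I'll align the tool with the jig axes and go above the brush handle.

```bash
cat >> h.py <<'E'
A=np.radians(5.8); J0=np.array([.515,.017]); JR=np.array([[np.cos(A),-np.sin(A)],[np.sin(A),np.cos(A)]])
def j2w(x,y): return J0+JR@np.array([x,y])
def w2j(p): return JR.T@(np.array(p)[:2]-J0)
def go(x,y,z,s=None,yaw=None):
    "tool-axis travel (cm) to world x,y,z (m) from measured pose; yaw: deg wanted for tool x"
    s=s or bot.state(); T=Rm(s['eef_rot']); d=T.T@(np.array([x,y,z])-s['ee_pos'])*100
    print('travel cm',np.round(d,2),'len',round(np.linalg.norm(d),1),'cur yaw',round(np.degrees(np.arctan2(T[1,0],T[0,0])),2),'tilt z',np.round(T[:,2],3),'jig',np.round(w2j(s['ee_pos'])*1000,1))
E
python3 - <<'E'
from h import *
s=bot.state()
go(*j2w(-.08,-.02),.33); go(.43,.42,.3); print(w2j([.43,.422]), w2j([.524,.435]))
E
```

```text
travel cm [ 56.06  42.24 -10.35] len 71.0 cur yaw 103.68 tilt z [-0.     0.001 -1.   ] jig [-421.6 -633.1]
travel cm [98.11 51.71 -7.29] len 111.1 cur yaw 103.68 tilt z [-0.     0.001 -1.   ] jig [-421.6 -633.1]
[-0.04363706  0.41151647] [0.05119546 0.41495063]
```

Emit:
arm_command --travel '[[0,0,-2],[0,0,-2],[4,2,-1],[4,2,-1],[4,2,-1],[4,2,-1],[4,2,-1],[4,2,-1],[4,2,0],[4,2,0],[4,2,0],[4,2,0]]' --delta_rot '[[0,0,0],[0,0,7.8],[0,0,0],[0,0,0],[0,0,0],[0,0,0],[0,0,0],[0,0,0],[0,0,0],[0,0,0],[0,0,0],[0,0,0]]' --hand '[1,1,1,1,1,1,1,1,1,1,1,1]'

```text
t: 1.6
ee_pos: [0.3176, -0.236, 0.3264]
eef_rot: [-2.105, -2.332, -0.0]
ft_force: [1.2, 0.4, 0.3]
width: 0.996
```

Emit:
arm_command --travel '[[3,4,0],[3,4,0],[4,4,0],[4.5,3,0],[5,1,0],[5,0,0],[5,0,0],[5,0,0],[5,0,0],[5,0,0],[5,0,0],[5,0,0]]' --delta_rot '[[0,0,0],[0,0,0],[0,0,0],[0,0,0],[0,0,0],[0,0,0],[0,0,0],[0,0,0],[0,0,0],[0,0,0],[0,0,0],[0,0,0]]' --hand '[1,1,1,1,1,1,1,1,1,1,1,1]'

```text
t: 3.1
ee_pos: [0.4203, 0.3226, 0.3264]
eef_rot: [-2.104, -2.333, 0.0]
ft_force: [0.9, 0.2, 0.4]
width: 0.998
```

```bash
python3 - <<'E'
from h import *
s=st(); go(.43,.42,.2)
E
```

```text
t 3.1 pos [0.4203 0.3226 0.3264] rot [-2.104 -2.333  0.   ] F [0.9 0.2 0.4] w 0.9979200549539735 q [ 1.03  0.07 -0.14 -0.   -1.37 -2.49]
[[-0.103  0.995 -0.   ]
 [ 0.995  0.103 -0.   ]
 [-0.    -0.    -1.   ]]
travel cm [ 9.59  1.97 12.64] len 16.0 cur yaw 95.9 tilt z [-0. -0. -1.] jig [-63.4 313.6]
```

Emit:
arm_command --travel '[[3,1,1],[4,1,2],[2.6,0,2],[0,0,0]]' --delta_rot '[[0,0,0],[0,0,0],[0,0,0],[0,0,0]]' --hand '[1,1,1,1]'

```text
t: 3.6
ee_pos: [0.4298, 0.419, 0.2734]
eef_rot: [2.103, 2.333, -0.008]
ft_force: [-0.5, -0.7, 0.4]
width: 0.999
```

```bash
python3 - <<'E'
from h import *
s=st(); f=grab('wrist','w1.png'); w=cloud(f); z=w[...,2]
print('eye',f['eye'])
m=((z>.045)&(z<.09)).astype(np.uint8)
n,l,S,c=cv2.connectedComponentsWithStats(m)
for i in range(1,n):
    if S[i,4]<300: continue
    p=w[l==i]; r=cv2.minAreaRect(p[:,:2].astype(np.float32)*1000)
    print(S[i],np.round(r[0]),np.round(r[1]),r[2],np.round(np.percentile(p[:,2],[5,50,95])*1000))
    # handle slices
    for x in (.36,.38,.40,.42,.44,.46,.50,.54):
        q=p[abs(p[:,0]-x)<.003]
        if len(q): print(x,'y',np.round(np.percentile(q[:,1],[1,50,99])*1000,1),'ztop',round(np.percentile(q[:,2],95)*1000,1))
E
```

```text
t 3.6 pos [0.4298 0.419  0.2734] rot [ 2.103  2.333 -0.008] F [-0.5 -0.7  0.4] w 0.9986729726403467 q [ 1.1   0.21 -0.08 -0.   -1.28 -2.56]
[[-0.104  0.995 -0.003]
 [ 0.995  0.104 -0.004]
 [-0.004 -0.003 -1.   ]]
eye [0.35262149 0.41189926 0.43211249]
[ 140   42   68   67 2576] [333. 242.] [68. 45.] 51.241485595703125 [52. 63. 65.]
0.36 y [238.3 256.9 265.7] ztop 63.6
[ 305  117   36  159 3885] [461. 427.] [204.  45.] 7.1713409423828125 [66. 71. 74.]
0.36 y [407.4 414.8 422.7] ztop 72.1
0.38 y [406.3 416.  426.5] ztop 75.0
0.4 y [408.3 419.  430.2] ztop 74.4
0.42 y [411.5 421.9 432.5] ztop 74.2
0.44 y [413.5 424.5 434.7] ztop 73.5
0.46 y [416.7 426.7 437.2] ztop 72.6
0.5 y [409.4 432.4 454.5] ztop 71.7
0.54 y [414.4 436.8 459.4] ztop 71.7
[    0   134   131   124 13366] [491.  85.] [153. 165.] 5.975462913513184 [49. 51. 76.]
0.42 y [ 37.1 103.  159.9] ztop 63.9
0.44 y [ 32.5 101.8 161.6] ztop 60.7
0.46 y [ 32.9  91.2 163.5] ztop 63.0
0.5 y [ 25.5  93.7 167.3] ztop 54.9
0.54 y [ 28.4  79.7 171.2] ztop 76.6
[ 149  180   53   57 2496] [492. 241.] [70. 51.] 6.89604377746582 [51. 66. 68.]
0.46 y [213.2 244.2 262.2] ztop 66.7
0.5 y [217.5 245.5 267.3] ztop 67.7
[199 329  30  15 308] [690. 295.] [39.  9.] 58.691139221191406 [46. 57. 73.]
```

View pics/w1.png

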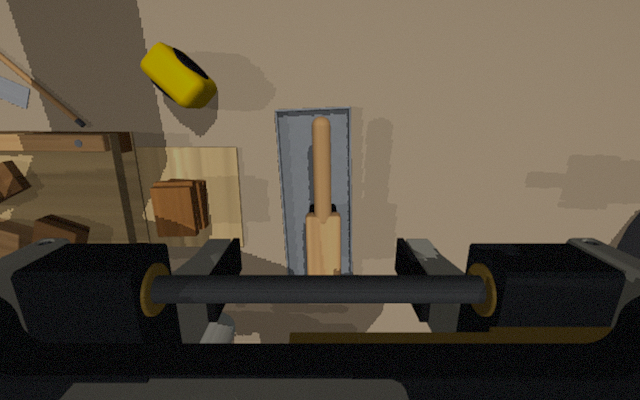

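Wrist view: brush handle at (321,165), head at (323,245), packers (180,207), tape measure (178,75). Handle top is at z ≈ 0.073, as expected, and yaw is about 7.4°. I'll descend and grip about 95 mm behind the head centre.

Emit:
arm_command --travel '[[0.35,-0.3,4],[0,0,4.5],[0,0,4.5],[0,0,4],[0,0,3],[0,0,2],[0,0,0.9],[0,0,0],[0,0,0],[0,0,0],[0,0,0],[0,0,0]]' --delta_rot '[[0,0,-1.5],[0,0,0],[0,0,0],[0,0,0],[0,0,0],[0,0,0],[0,0,0],[0,0,0],[0,0,0],[0,0,0],[0,0,0],[0,0,0]]' --hand '[1,1,1,1,1,1,1,1,0,0,0,0]'

```text
t: 5.15
ee_pos: [0.4276, 0.4219, 0.0478]
eef_rot: [-2.074, -2.36, -0.001]
ft_force: [0.3, -0.2, -0.0]
width: 0.607
```

Emit:
arm_command --travel '[[0,0,0],[0,0,0],[0,0,-1],[0,0,-2],[0,0,-3],[0,0,-4],[0,0,-2],[0,0,0]]' --delta_rot '[[0,0,0],[0,0,0],[0,0,0],[0,0,0],[0,0,0],[0,0,0],[0,0,0],[0,0,0]]' --hand '[0,0,0,0,0,0,0,0]'

```text
t: 6.15
ee_pos: [0.428, 0.4225, 0.1696]
eef_rot: [-2.073, -2.359, -0.005]
ft_force: [-0.4, -1.0, -2.1]
width: 0.244
```

```bash
cat >> h.py <<'E'
def brush(f=None):
    s=bot.state(); f=f or grab('wrist'); w=cloud(f); T=Rm(s['eef_rot']); p=(w-np.array(s['ee_pos']))@T  # tool frame
    m=(abs(p[...,0])<.035)&(p[...,1]>-.12)&(p[...,1]<.16)&(p[...,2]>-.04)&(p[...,2]<.02)&np.isfinite(p[...,0])
    q=p[m]*1000
    for y in range(-80,160,20):
        k=q[abs(q[:,1]-y)<4]
        if len(k)>15: print('ty',y,'tx',np.round(np.percentile(k[:,0],[2,50,98]),1),'top tz',round(np.percentile(k[:,2],5),1))
E
python3 - <<'E'
from h import *
st(); f=grab('wrist','w2.png'); brush(f)
E
```

```text
t 6.15 pos [0.428  0.4225 0.1696] rot [-2.073 -2.359 -0.005] F [-0.4 -1.  -2.1] w 0.24446856901238434 q [ 1.1   0.28 -0.24  0.   -1.05 -2.55]
[[-0.129  0.992  0.002]
 [ 0.992  0.129  0.003]
 [ 0.003  0.002 -1.   ]]
ty -60 tx [-9.6  0.1 10.2] top tz -18.5
ty -40 tx [-9.9  0.5 10.6] top tz -18.0
ty -20 tx [-9.9  0.6 11. ] top tz -17.2
ty 0 tx [-9.9  1.1 11.5] top tz -22.9
ty 40 tx [-9.3  1.2 11.8] top tz -14.7
```

The gripper lifted before the fingers had fully closed, so the handle sits too near the tips. I'll set it back down and regrip deeper.

Emit:
arm_command --travel '[[0,0,3],[0,0,4],[0,0,3],[0,0,1.2],[0,0,0],[0,0,0],[0,0,0],[0,0,0],[0,0,0.6],[0,0,0.5],[0,0,0],[0,0,0]]' --delta_rot '[[0,0,0],[0,0,0],[0,0,0],[0,0,0],[0,0,0],[0,0,0],[0,0,0],[0,0,0],[0,0,0],[0,0,0],[0,0,0],[0,0,0]]' --hand '[0,0,0,0,0,0.5,0.5,0.5,0.5,0.5,0.5,0.5]'

```text
t: 7.7
ee_pos: [0.4276, 0.4218, 0.0445]
eef_rot: [2.074, 2.36, -0.0]
ft_force: [0.3, -0.9, -0.2]
width: 0.501
```

```bash
python3 - <<'E'
from h import *
s=st(); f=grab('wrist'); brush(f)
E
```

```text
t 7.7 pos [0.4276 0.4218 0.0445] rot [ 2.074  2.36  -0.   ] F [ 0.3 -0.9 -0.2] w 0.5010708060701592 q [ 1.1   0.41 -0.37  0.   -0.79 -2.55]
[[-0.129  0.992 -0.   ]
 [ 0.992  0.129 -0.   ]
 [-0.    -0.    -1.   ]]
ty -60 tx [-10.   -0.6   8.7] top tz -29.7
ty -40 tx [-10.9  -0.6   9.6] top tz -29.9
ty -20 tx [-10.8  -0.6   9.6] top tz -29.4
ty 0 tx [-22.   -0.6  22.2] top tz -28.4
ty 20 tx [-10.5  -0.6   9.3] top tz -28.4
ty 60 tx [-19.8  12.1  18.2] top tz 5.2
```

Emit:
arm_command --travel '[[0,0,0],[0,0,0],[0,0,0],[0,0,0],[0,0,0],[0,0,0],[0,0,0],[0,0,-1],[0,0,-2],[0,0,-4],[0,0,-5],[0,0,-2]]' --delta_rot '[[0,0,0],[0,0,0],[0,0,0],[0,0,0],[0,0,0],[0,0,0],[0,0,0],[0,0,0],[0,0,0],[0,0,0],[0,0,0],[0,0,0]]' --hand '[0,0,0,0,0,0,0,0,0,0,0,0]'

```text
t: 9.25
ee_pos: [0.4284, 0.4229, 0.1885]
eef_rot: [-2.073, -2.36, -0.008]
ft_force: [-0.1, 0.6, -1.8]
width: 0.24
```

```bash
python3 - <<'E'
from h import *
s=st(); f=grab('wrist'); brush(f); go(*j2w(.028-.095,.125),.21)
f=grab('top'); w=cloud(f); z=w[...,2]
m=np.zeros(z.shape,np.uint8); m[185:245,270:420]=1; m&=((z>.064)&(z<.1)).astype(np.uint8)
n,l,S,c=cv2.connectedComponentsWithStats(m)
for i in range(1,n):
    if S[i,4]>40: print(S[i],np.round(w2j(np.mean(w[l==i],0))*1000))
E
```

```text
t 9.25 pos [0.4284 0.4229 0.1885] rot [-2.073 -2.36  -0.008] F [-0.1  0.6 -1.8] w 0.2397553548726081 q [ 1.1   0.26 -0.21  0.   -1.09 -2.55]
[[-0.129  0.992  0.003]
 [ 0.992  0.129  0.004]
 [ 0.004  0.003 -1.   ]]
ty -60 tx [-9.7 -0.   9.6] top tz -29.2
ty -40 tx [-10.2  -0.   10.1] top tz -29.1
ty -20 tx [-10.3   0.   10.1] top tz -28.0
ty 0 tx [-10.9   0.   10.5] top tz -26.9
ty 20 tx [-10.4  -0.4   9.5] top tz -26.4
ty 60 tx [-19.7  12.3  18.4] top tz 6.4
travel cm [-28.71  -3.03  -2.14] len 29.0 cur yaw 97.41 tilt z [ 0.004  0.006 -1.   ] jig [-44.7 413. ]
[271 185  61  12 210] [85. 47.]
[309 195  17  15 185] [40.  2.]
[287 200  18  14 174] [34. 73.]
[310 215  20  17 152] [-30.  -1.]
[332 214  21  18 203] [-38. -72.]
```

Emit:
arm_command --travel '[[-2,-0.3,-1],[-4,-0.5,-1],[-5,-0.5,0],[-5,-0.5,0],[-5,-0.5,0],[-4,-0.4,0],[-2.5,-0.3,0],[-1.2,0,0],[0,0,2],[0,0,2],[0,0,0]]' --delta_rot '[[0,0,0.5],[0,0,0.5],[0,0,0.5],[0,0,0],[0,0,0],[0,0,0],[0,0,0],[0,0,0],[0,0,0],[0,0,0],[0,0,0]]' --hand '[0,0,0,0,0,0,0,0,0,0,0]'

```text
t: 10.72
ee_pos: [0.4277, 0.1324, 0.163]
eef_rot: [-2.104, -2.332, 0.006]
ft_force: [0.2, -1.3, -0.8]
width: 0.242
```

```bash
python3 - <<'E'
from h import *
s=st(); f=grab('wrist','w3.png'); brush(f); go(*j2w(.028-.095,.125),.095)
E
```

```text
t 10.725 pos [0.4277 0.1324 0.163 ] rot [-2.104 -2.332  0.006] F [ 0.2 -1.3 -0.8] w 0.2418975998026796 q [ 0.74  0.04 -0.56 -0.   -0.98 -2.21]
[[-0.102  0.995 -0.003]
 [ 0.995  0.102 -0.002]
 [-0.002 -0.003 -1.   ]]
ty -60 tx [-9.7 -0.   9.6] top tz -29.8
ty -40 tx [-10.5  -0.   10.2] top tz -29.7
ty -20 tx [-10.5  -0.4  10. ] top tz -28.8
ty 0 tx [-10.9   0.   10.5] top tz -27.8
ty 20 tx [-10.4  -0.4   9.5] top tz -27.0
ty 60 tx [-19.7 -13.3  18.3] top tz 5.8
travel cm [0.11 0.75 6.91] len 7.0 cur yaw 95.89 tilt z [-0.001 -0.001 -1.   ] jig [-74.4 124. ]
```

View pics/w3.png

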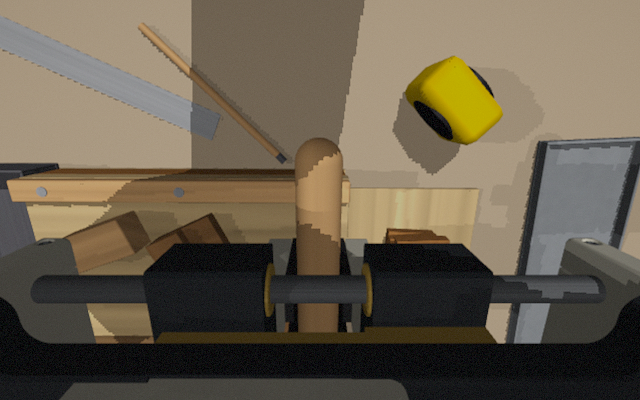

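Wrist view: the brush is held straight with its handle at (320,200). The front rail is at (180,190), the offcuts at (100,240) and (190,235), and the packers at (415,235). Now I'll lower onto the bed.

Emit:
arm_command --travel '[[1,0.4,0],[0,0,2],[0,0,2],[0,0,1],[0,0,1],[0,0,0.5],[0,0,0.3],[0,0,0],[0,0,0]]' --delta_rot '[[0,0,0],[0,0,0],[0,0,0],[0,0,0],[0,0,0],[0,0,0],[0,0,0],[0,0,0],[0,0,0]]' --hand '[0,0,0,0,0,0,0,0,0]'

```text
t: 11.9
ee_pos: [0.432, 0.1437, 0.0969]
eef_rot: [2.104, 2.332, 0.001]
ft_force: [0.1, -0.2, -1.5]
width: 0.244
```

```bash
python3 - <<'E'
from h import *
s=st(); brush(); go(*j2w(.028-.095,.125),.095)
E
```

```text
t 11.9 pos [0.432  0.1437 0.0969] rot [2.104e+00 2.332e+00 1.000e-03] F [ 0.1 -0.2 -1.5] w 0.24400932754202265 q [ 0.76  0.13 -0.63  0.   -0.81 -2.22]
[[-0.103  0.995  0.001]
 [ 0.995  0.103  0.   ]
 [ 0.     0.001 -1.   ]]
ty -60 tx [-9.   0.3  9.8] top tz -30.7
ty -40 tx [-9.8  0.4 10.5] top tz -30.7
ty -20 tx [-10.1  -0.1  10.4] top tz -29.8
ty 0 tx [-10.5  -0.1  10.8] top tz -28.7
ty 20 tx [-10.   -0.    9.9] top tz -28.1
ty 60 tx [-19.2 -13.1  18.8] top tz 4.8
travel cm [-0.94  0.28  0.19] len 1.0 cur yaw 95.88 tilt z [ 0.  0. -1.] jig [-69.8 134.4]
```

Emit:
arm_command --travel '[[0,0,0.3],[0,0,0.2],[0,0,0],[0,0,0]]' --delta_rot '[[0,0,0],[0,0,0],[0,0,0],[0,0,0]]' --hand '[0,0,0,0]'

```text
t: 12.45
ee_pos: [0.4319, 0.1436, 0.0916]
eef_rot: [2.104, 2.332, 0.0]
ft_force: [-0.4, 0.2, 0.4]
width: 0.242
```

Contact is light, so I'll sweep the fence-side lane.

Emit:
arm_command --travel '[[-1,0,0],[-2,0,0],[-2,0,0],[-2,0,0],[-2,0,0],[-2,0,0],[-2,0,0],[-2,0,0],[-2,0,0],[-2,0,0],[-1,0,0],[0,0,0]]' --delta_rot '[[0,0,0],[0,0,0],[0,0,0],[0,0,0],[0,0,0],[0,0,0],[0,0,0],[0,0,0],[0,0,0],[0,0,0],[0,0,0],[0,0,0]]' --hand '[0,0,0,0,0,0,0,0,0,0,0,0]'

```text
t: 13.95
ee_pos: [0.4522, -0.0561, 0.0916]
eef_rot: [2.106, 2.331, -0.0]
ft_force: [-0.2, -0.9, 0.6]
width: 0.24
```

```bash
cat >> h.py <<'E'
def bed(fn=None):
    f=grab('top',fn); w=cloud(f); z=w[...,2]; j=(w[...,:2]-J0)@JR
    m=((abs(j[...,0])<.072)&(abs(j[...,1])<.30)&(z>.061)&(z<.3)).astype(np.uint8)
    n,l,S,c=cv2.connectedComponentsWithStats(m)
    for i in range(1,n):
        if S[i,4]>25:
            q=j[l==i]*1000; print('px',S[i],'jig',np.round(q.mean(0)),'x',np.round(np.percentile(q[:,0],[3,97])),'y',np.round(np.percentile(q[:,1],[3,97])),'z',np.round(np.percentile(z[l==i],[10,50,95])*1000))
    return f
E
python3 - <<'E'
from h import *
s=st(); brush(); f=bed('t1.png'); go(*j2w(-.07,-.185),.092)
b=cv2.resize(f['image'][170:255,220:430][:,:,::-1],None,fx=3.5,fy=3.5,interpolation=3)
cv2.imwrite('pics/t1c.png',b)
E
```

```text
t 13.95 pos [ 0.4522 -0.0561  0.0916] rot [ 2.106  2.331 -0.   ] F [-0.2 -0.9  0.6] w 0.23980630711384843 q [ 0.31  0.14 -0.64  0.   -0.79 -1.78]
[[-0.101  0.995 -0.   ]
 [ 0.995  0.101 -0.   ]
 [-0.    -0.    -1.   ]]
ty -60 tx [-9.   0.4 10.1] top tz -29.4
ty -40 tx [-9.8  0.4 10.7] top tz -29.9
ty -20 tx [-10.1   0.4  10.6] top tz -29.4
ty 0 tx [-10.5  -0.   10.9] top tz -28.8
ty 20 tx [-10.   -0.    9.9] top tz -28.4
ty 60 tx [-19.2 -12.9  18.9] top tz 4.9
px [330 188  30  29 525] jig [ 34. -81.] x [-8. 68.] y [-134.  -45.] z [ 74. 115. 120.]
px [244 212  17  21 292] jig [  1. 224.] x [-29.  32.] y [201. 248.] z [62. 66. 70.]
px [311 218  18   9  53] jig [-26.   3.] x [-35. -17.] y [-27.  29.] z [ 62.  75. 202.]
travel cm [-11.93  -0.03  -0.04] len 11.9 cur yaw 95.86 tilt z [-0. -0. -1.] jig [-69.8 -65.7]
```

View pics/t1c.png

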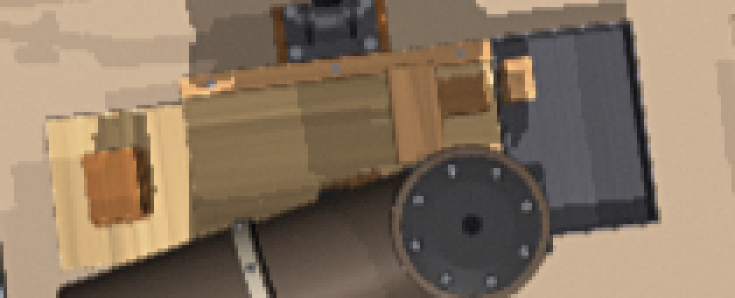

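Crop: the brush head is at (418,115). One offcut is going over the edge into the tray at (518,78) and another sits ahead of the brush at (462,95). The front-lane pieces are still there. I'll carry on.

Emit:
arm_command --travel '[[-1,0,0],[-2,0,0],[-2,0,0],[-2,0,0],[-2,0,0],[-2,0,0],[-1,0,0],[0,0,0],[0,0,-2],[0,0,-3],[0,0,-2],[0,0,0]]' --delta_rot '[[0,0,0],[0,0,0],[0,0,0],[0,0,0],[0,0,0],[0,0,0],[0,0,0],[0,0,0],[0,0,0],[0,0,0],[0,0,0],[0,0,0]]' --hand '[0,0,0,0,0,0,0,0,0,0,0,0]'

```text
t: 15.55
ee_pos: [0.4655, -0.1742, 0.1629]
eef_rot: [2.102, 2.332, 0.003]
ft_force: [-0.1, -0.4, -2.1]
width: 0.238
```

Emit:
arm_command --travel '[[2,-0.5,0],[4,-1,0],[5,-1,0],[5,-1,0],[5,-1,0],[5,0,0],[4,0,0],[2,0,0],[0,0,0]]' --delta_rot '[[0,0,0],[0,0,0],[0,0,0],[0,0,0],[0,0,0],[0,0,0],[0,0,0],[0,0,0],[0,0,0]]' --hand '[0,0,0,0,0,0,0,0,0]'

```text
t: 16.68
ee_pos: [0.3862, 0.14, 0.1606]
eef_rot: [-2.101, -2.335, 0.002]
ft_force: [-0.6, -0.3, -1.7]
width: 0.243
```

```bash
python3 - <<'E'
from h import *
s=st(); brush(); f=bed('t2.png'); go(*j2w(-.117,.13),.092)
b=cv2.resize(f['image'][170:255,220:430][:,:,::-1],None,fx=3.5,fy=3.5,interpolation=3)
cv2.imwrite('pics/t2c.png',b)
E
```

```text
t 16.675 pos [0.3862 0.14   0.1606] rot [-2.101e+00 -2.335e+00  2.000e-03] F [-0.6 -0.3 -1.7] w 0.2430189699168784 q [ 0.83 -0.03 -0.63 -0.   -0.97 -2.3 ]
[[-0.105  0.994 -0.001]
 [ 0.994  0.105 -0.001]
 [-0.001 -0.001 -1.   ]]
ty -60 tx [-10.9  -1.3   8.2] top tz -31.8
ty -40 tx [-11.1  -0.9   9.2] top tz -31.5
ty -20 tx [-10.6  -0.5   9.9] top tz -30.4
ty 0 tx [-10.5   0.7  10.9] top tz -29.3
ty 20 tx [-8.9  1.  10.9] top tz -28.2
ty 60 tx [-16.4 -12.   21.9] top tz 3.7
px [266 209  19  34 476] jig [-20. 137.] x [-66.  24.] y [116. 158.] z [179. 183. 187.]
px [243 212  18  21 279] jig [  1. 224.] x [-28.  32.] y [201. 248.] z [63. 66. 70.]
px [332 216  22  16 204] jig [-40. -73.] x [-58. -21.] y [-104.  -44.] z [74. 78. 83.]
px [311 218  21  16 187] jig [-38.  -4.] x [-56. -19.] y [-30.  25.] z [63. 72. 78.]
travel cm [-0.39 -0.12  6.87] len 6.9 cur yaw 95.93 tilt z [-0.001 -0.001 -1.   ] jig [-115.7  134. ]
```

View pics/t2c.png

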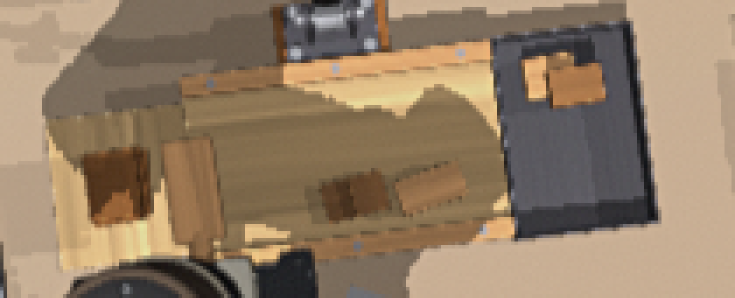

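Crop: two offcuts are in the tray at (545,75) and (577,85). Two remain on the bed at (355,195) and (432,187), and the brush is back over the +y end. I'll sweep the second lane.

Emit:
arm_command --travel '[[0,-0.5,2],[0,0,2],[0,0,1.5],[0,0,0.9],[0,0,0.5],[0,0,0],[-1,0,0],[-2,0,0],[-2,0,0],[-2,0,0],[-2,0,0],[-2,0,0]]' --delta_rot '[[0,0,0],[0,0,0],[0,0,0],[0,0,0],[0,0,0],[0,0,0],[0,0,0],[0,0,0],[0,0,0],[0,0,0],[0,0,0],[0,0,0]]' --hand '[0,0,0,0,0,0,0,0,0,0,0,0]'

```text
t: 18.27
ee_pos: [0.3937, 0.0283, 0.0931]
eef_rot: [2.104, 2.332, 0.002]
ft_force: [0.4, 1.4, -0.3]
width: 0.244
```

Emit:
arm_command --travel '[[-2,0,0],[-2,0,0],[-2,0,0],[-2,0,0],[-2,0,0],[-2,0,0],[-2,0,0],[-2,0,0],[-2,0,0],[-2,0,0],[-1,0,0],[0,0,0]]' --delta_rot '[[0,0,0],[0,0,0],[0,0,0],[0,0,0],[0,0,0],[0,0,0],[0,0,0],[0,0,0],[0,0,0],[0,0,0],[0,0,0],[0,0,0]]' --hand '[0,0,0,0,0,0,0,0,0,0,0,0]'

```text
t: 19.77
ee_pos: [0.4146, -0.1804, 0.0926]
eef_rot: [-2.106, -2.331, 0.0]
ft_force: [-0.6, -0.3, -1.4]
width: 0.239
```

```bash
python3 - <<'E'
from h import *
s=st(); brush(); f=bed('t3.png'); go(*j2w(-.119,-.188),.092)
E
```

```text
t 19.775 pos [ 0.4146 -0.1804  0.0926] rot [-2.106 -2.331  0.   ] F [-0.6 -0.3 -1.4] w 0.23883257589034987 q [ 0.03  0.13 -0.64 -0.   -0.8  -1.5 ]
[[-0.101  0.995 -0.   ]
 [ 0.995  0.101  0.   ]
 [ 0.    -0.    -1.   ]]
ty -60 tx [-10.9  -1.3   8.2] top tz -31.7
ty -40 tx [-11.   -0.9   9.4] top tz -31.5
ty -20 tx [-10.6  -0.    9.9] top tz -30.4
ty 0 tx [-10.5  -0.   10.9] top tz -29.2
ty 20 tx [-8.9  1.  10.9] top tz -28.3
ty 60 tx [-16.3 -11.9  22. ] top tz 3.8
px [367 199  21  31 461] jig [ -23. -183.] x [-66.  21.] y [-218. -161.] z [103. 115. 119.]
px [243 212  18  21 293] jig [  2. 225.] x [-28.  32.] y [201. 248.] z [63. 66. 70.]
px [392 213   9  11  72] jig [ -44. -252.] x [-59. -28.] y [-265. -241.] z [62. 66. 73.]
travel cm [-0.25  0.08  0.06] len 0.3 cur yaw 95.87 tilt z [-0.  0. -1.] jig [-119.8 -185.5]
```

Emit:
arm_command --travel '[[0,0,-2],[0,0,-3],[0,0,-3],[2,0,0],[4,0,0],[5,0,0],[5,0,0],[4,0,0],[2,0,0],[0,0,0]]' --delta_rot '[[0,0,0],[0,0,0],[0,0,0],[0,0,0],[0,0,0],[0,0,0],[0,0,0],[0,0,0],[0,0,0],[0,0,0]]' --hand '[0,0,0,0,0,0,0,0,0,0]'

```text
t: 21.12
ee_pos: [0.3919, 0.0406, 0.1727]
eef_rot: [-2.1, -2.336, -0.001]
ft_force: [-0.9, 0.2, -1.5]
width: 0.242
```

```bash
python3 - <<'E'
from h import *
s=st(); f=bed('t4.png')
b=cv2.resize(f['image'][170:255,330:430][:,:,::-1],None,fx=4,fy=4,interpolation=3)
g=grab('scene','s4.png'); c=cv2.resize(g['image'][140:300,240:440][:,:,::-1],None,fx=2,fy=2,interpolation=3)
o=np.zeros((340,800,3),np.uint8); o[:340,:400]=b; o[:320,400:800]=c; cv2.imwrite('pics/t4c.png',o)
w=cloud(f); j=(w[...,:2]-J0)@JR; z=w[...,2]
m=((abs(j[...,0])<.095)&(j[...,1]<-.158)&(j[...,1]>-.288)&(z>.012)).astype(np.uint8)
m2=m[170:255,355:415]; n,l,S,c=cv2.connectedComponentsWithStats(m2)
jj=j[170:255,355:415]; zz=z[170:255,355:415]
for i in range(1,n):
    if S[i,4]>20: q=jj[l==i]*1000; print(S[i],np.round(q.mean(0)),np.round(q.min(0)),np.round(q.max(0)),np.round(np.percentile(zz[l==i],[5,50,95])*1000))
E
```

```text
t 21.125 pos [0.3919 0.0406 0.1727] rot [-2.100e+00 -2.336e+00 -1.000e-03] F [-0.9  0.2 -1.5] w 0.24211221612175923 q [ 0.61 -0.08 -0.64 -0.   -1.01 -2.08]
[[-0.106  0.994  0.   ]
 [ 0.994  0.106  0.   ]
 [ 0.     0.    -1.   ]]
px [298 206  19  33 467] jig [-23.  39.] x [-67.  21.] y [18. 60.] z [192. 196. 200.]
px [243 212  18  21 286] jig [  2. 225.] x [-29.  32.] y [201. 248.] z [63. 66. 70.]
px [383 213   6  11  32] jig [ -42. -217.] x [-57. -23.] y [-223. -211.] z [62. 64. 68.]
px [392 213   9  11  70] jig [ -44. -251.] x [-59. -28.] y [-264. -241.] z [62. 67. 73.]
[ 14  15  24  16 289] [  48. -216.] [  23. -254.] [  76. -182.] [24. 51. 57.]
[ 20  42  27  13 275] [ -42. -228.] [ -60. -272.] [ -21. -191.] [19. 58. 70.]
```

View pics/t4c.png

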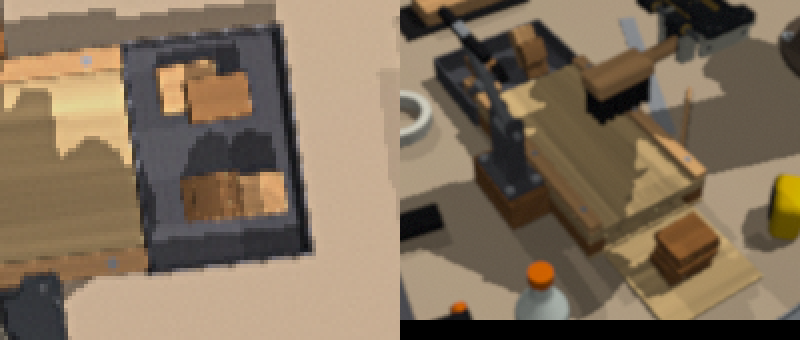

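Crop: the bed is clear and all four offcuts are in the tray. Two lie flat at (205,90). Two lean at (235,190), with tops at about 70 mm and centres well under 65 mm. I'll return the brush.

Emit:
arm_command --travel '[[2,0.6,-1],[4,1,-1],[5,1,0],[5,1,0],[5,1,0],[5,1,0],[5,1,0],[4,1,0],[2.5,0,0],[0,0,0]]' --delta_rot '[[0,0,0],[0,0,0],[0,0,0],[0,0,-0.5],[0,0,-0.5],[0,0,-0.5],[0,0,0],[0,0,0],[0,0,0],[0,0,0]]' --hand '[0,0,0,0,0,0,0,0,0,0]'

```text
t: 22.48
ee_pos: [0.425, 0.4206, 0.1917]
eef_rot: [2.073, 2.36, -0.002]
ft_force: [-0.5, -0.8, -1.1]
width: 0.242
```

```bash
python3 - <<'E'
from h import *
s=st(); brush(); go(.4276,.4219,.048)
E
```

```text
t 22.475 pos [0.425  0.4206 0.1917] rot [ 2.073e+00  2.360e+00 -2.000e-03] F [-0.5 -0.8 -1.1] w 0.24187251138150692 q [ 1.11  0.26 -0.21 -0.   -1.1  -2.55]
[[-0.129  0.992 -0.001]
 [ 0.992  0.129 -0.001]
 [-0.001 -0.001 -1.   ]]
ty -60 tx [-11.   -1.3   8.2] top tz -31.7
ty -40 tx [-11.1  -0.9   9.4] top tz -31.4
ty -20 tx [-10.6  -0.5   9.9] top tz -30.3
ty 0 tx [-10.5  -0.1  10.9] top tz -29.0
ty 20 tx [-8.9  1.  10.4] top tz -28.2
ty 60 tx [-16.3 -11.7  21.8] top tz 3.8
travel cm [ 0.21  0.31 14.39] len 14.4 cur yaw 97.38 tilt z [-0.001 -0.001 -1.   ] jig [-48.9 409.6]
```

Emit:
arm_command --travel '[[0.2,0.3,3],[0,0,4],[0,0,4],[0,0,2],[0,0,1],[0,0,0.5],[0,0,0],[0,0,0],[0,0,0],[0,0,0],[0,0,0],[0,0,0]]' --delta_rot '[[0,0,0],[0,0,0],[0,0,0],[0,0,0],[0,0,0],[0,0,0],[0,0,0],[0,0,0],[0,0,0],[0,0,0],[0,0,0],[0,0,0]]' --hand '[0,0,0,0,0,0,0,0.5,0.6,0.6,0.6,0.6]'

```text
t: 24.02
ee_pos: [0.4278, 0.4225, 0.0476]
eef_rot: [-2.074, -2.36, -0.0]
ft_force: [-0.1, -0.7, -0.0]
width: 0.592
```

```bash
python3 - <<'E'
from h import *
s=st(); brush(); go(*j2w(-.09,-.1),.25)
E
```

```text
t 24.025 pos [0.4278 0.4225 0.0476] rot [-2.074 -2.36  -0.   ] F [-0.1 -0.7 -0. ] w 0.5915785591059114 q [ 1.1   0.41 -0.37  0.   -0.79 -2.55]
[[-0.129  0.992  0.   ]
 [ 0.992  0.129  0.   ]
 [ 0.     0.    -1.   ]]
ty -60 tx [-11.9  -1.9   7.5] top tz -26.8
ty -40 tx [-11.8  -1.5   8.4] top tz -26.8
ty -20 tx [-10.9  -0.6   9.7] top tz -26.3
ty 0 tx [-26.3   0.4  26.6] top tz -25.8
ty 20 tx [-8.6  0.9 10.7] top tz -25.4
ty 40 tx [-9.   9.7 12.1] top tz -20.9
ty 60 tx [-16.6 -11.4  21.6] top tz 4.3
travel cm [-51.08  -5.83 -20.24] len 55.3 cur yaw 97.38 tilt z [-0.  0. -1.] jig [-45.8 412.2]
```

Brush is back in the rest. Now the board: lift and traverse.

Emit:
arm_command --travel '[[0,0,-3],[0,0,-5],[0,0,-5],[-1,0,-5],[-3,0,-2],[-4,0,0],[-5,0,0],[-5,0,0],[-5,0,0],[-5,0,0],[-5,0,0],[-5,0,0]]' --delta_rot '[[0,0,0],[0,0,0],[0,0,0],[0,0,0.5],[0,0,0.5],[0,0,0.5],[0,0,0],[0,0,0],[0,0,0],[0,0,0],[0,0,0],[0,0,0]]' --hand '[1,1,1,1,1,1,1,1,1,1,1,1]'

```text
t: 25.58
ee_pos: [0.4678, 0.043, 0.2478]
eef_rot: [2.104, 2.333, 0.001]
ft_force: [1.5, 0.8, 0.3]
width: 0.999
```

Emit:
arm_command --travel '[[-5,0,0],[-5,0,0],[-5,0,0],[-5,0,0],[-5,0,0],[-5,0,0],[-5,0,0],[-5,0,0],[-4,0,0],[-2,0,0],[0,0,0]]' --delta_rot '[[0,0,0],[0,0,0],[0,0,0],[0,0,0],[0,0,0],[0,0,0],[0,0,0],[0,0,0],[0,0,0],[0,0,0],[0,0,0]]' --hand '[1,1,1,1,1,1,1,1,1,1,1]'

```text
t: 26.95
ee_pos: [0.5147, -0.4138, 0.2468]
eef_rot: [-2.106, -2.33, 0.0]
ft_force: [-0.4, -0.4, -0.2]
width: 0.999
```

```bash
cat >> h.py <<'E'
def blob(w,m,amin=200):
    n,l,S,c=cv2.connectedComponentsWithStats(m.astype(np.uint8)); o=[]
    for i in range(1,n):
        if S[i,4]<amin: continue
        p=w[l==i]; r=cv2.minAreaRect(p[:,:2].astype(np.float32)*1000)
        print('px',S[i],'c',np.round(r[0],1),'sz',np.round(r[1],1),'ang',round(r[2],1),'z',np.round(np.percentile(p[:,2],[5,50,95])*1000,1),'jig',np.round(w2j(np.array(r[0])/1000)*1000,1))
E
python3 - <<'E'
from h import *
s=st(); f=grab('wrist','w5.png'); w=cloud(f); z=w[...,2]
blob(w,(z>.02)&(z<.06)&(w[...,1]<-.3)); go(.523,-.438,.03)
f=grab('top','t5.png'); w=cloud(f); z=w[...,2]
blob(w,(z>.02)&(z<.06)&(w[...,1]<-.3)&(w[...,0]<.7)&(w[...,0]>.4)&(w[...,1]>-.5),50)
E
```

```text
t 26.95 pos [ 0.5147 -0.4138  0.2468] rot [-2.106 -2.33   0.   ] F [-0.4 -0.4 -0.2] w 0.9987748901978003 q [-0.38  0.32  0.01 -0.   -1.26 -1.09]
[[-0.101  0.995 -0.001]
 [ 0.995  0.101  0.001]
 [ 0.001 -0.001 -1.   ]]
px [ 265  103   61  143 8055] c [ 521.5 -439.5] sz [179.3  70.1] ang 5.7 z [33.2 34.5 35.8] jig [ -39.6 -454.8]
travel cm [-2.6   0.57 21.71] len 21.9 cur yaw 95.83 tilt z [-0.001  0.001 -1.   ] jig [ -43.6 -427.7]
```

View pics/w5.png

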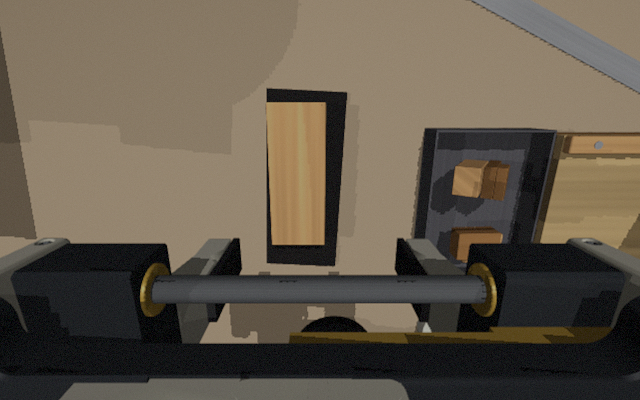

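Wrist view: the board at (297,175) on its black mat, measured 179x70 mm with its top at 34.5 mm, so it is the 30 mm one. The tray holds the offcuts at (480,180) and (475,243). I'll descend and grip.

Emit:
arm_command --travel '[[-2.6,0.4,1],[0,0,5],[0,0,5],[0,0,5],[0,0,4],[0,0,2],[0,0,1.3],[0,0,0],[0,0,0],[0,0,0],[0,0,0],[0,0,0]]' --delta_rot '[[0,0,0],[0,0,0],[0,0,0],[0,0,0],[0,0,0],[0,0,0],[0,0,0],[0,0,0],[0,0,0],[0,0,0],[0,0,0],[0,0,0]]' --hand '[1,1,1,1,1,1,1,1,0.5,0.5,0.5,0.5]'

```text
t: 28.55
ee_pos: [0.5223, -0.4388, 0.0157]
eef_rot: [2.103, 2.331, 0.0]
ft_force: [-0.2, 1.0, 5.5]
width: 0.797
```

Emit:
arm_command --travel '[[0,0,0],[0,0,0],[0,0,0],[0,0,-1],[0,0,-2],[0,0,-4],[0,0,-5],[0,0,-3],[0,0,-1],[0,0,0]]' --delta_rot '[[0,0,0],[0,0,0],[0,0,0],[0,0,0],[0,0,0],[0,0,0],[0,0,0],[0,0,0],[0,0,0],[0,0,0]]' --hand '[0.5,0.5,0.5,0.5,0.5,0.5,0.5,0.5,0.5,0.5]'

```text
t: 29.8
ee_pos: [0.5214, -0.4382, 0.1743]
eef_rot: [-2.105, -2.332, -0.001]
ft_force: [-0.5, -0.7, -3.7]
width: 0.795
```

```bash
python3 - <<'E'
from h import *
s=st(); go(*j2w(0,0),.17)
E
```

```text
t 29.8 pos [ 0.5214 -0.4382  0.1743] rot [-2.105e+00 -2.332e+00 -1.000e-03] F [-0.5 -0.7 -3.7] w 0.7945733971043432 q [-0.41  0.4  -0.04 -0.   -1.12 -1.05]
[[-0.102  0.995  0.   ]
 [ 0.995  0.102  0.   ]
 [ 0.     0.    -1.   ]]
travel cm [45.35  4.01  0.45] len 45.5 cur yaw 95.87 tilt z [ 0.  0. -1.] jig [ -39.6 -453.5]
```

Emit:
arm_command --travel '[[2,0.2,0],[4,0.5,0],[5,0.5,0],[5,0.5,0],[5,0.5,0],[5,0.5,0],[5,0.5,0],[5,0.5,0],[5,0,0],[3,0,0],[1.3,0,0],[0,0,0]]' --delta_rot '[[0,0,0],[0,0,0],[0,0,0],[0,0,0],[0,0,0],[0,0,0],[0,0,0],[0,0,0],[0,0,0],[0,0,0],[0,0,0],[0,0,0]]' --hand '[0.5,0.5,0.5,0.5,0.5,0.5,0.5,0.5,0.5,0.5,0.5,0.5]'

```text
t: 31.3
ee_pos: [0.5113, 0.0166, 0.1737]
eef_rot: [-2.102, -2.334, 0.002]
ft_force: [0.8, -0.4, -1.0]
width: 0.794
```

Emit:
arm_command --travel '[[0,0,0],[0,0,0],[0,0,0],[0,0,0],[0,0,0],[0,0,0],[0,0,0],[0,0,0],[0,0,0],[0,0,0],[0,0,0]]' --delta_rot '[[0,0,-5],[0,0,-9],[0,0,-9],[0,0,-9],[0,0,-9],[0,0,-9],[0,0,-9],[0,0,-9],[0,0,-9],[0,0,-9],[0,0,-4]]' --hand '[0.5,0.5,0.5,0.5,0.5,0.5,0.5,0.5,0.5,0.5,0.5]'

```text
t: 32.67
ee_pos: [0.5117, 0.0148, 0.174]
eef_rot: [0.164, -3.136, 0.001]
ft_force: [-0.3, 0.1, -2.7]
width: 0.798
```

```bash
python3 - <<'E'
from h import *
s=st(); go(*j2w(-.003,0),.0625)
f=grab('wrist','w6.png'); w=cloud(f); z=w[...,2]; blob(w,(z>.175)&(z<.215)&(w[...,0]<.6))
E
```

```text
t 32.675 pos [0.5117 0.0148 0.174 ] rot [ 1.640e-01 -3.136e+00  1.000e-03] F [-0.3  0.1 -2.7] w 0.7977317605999532 q [ 0.41  0.13 -0.42 -0.   -1.02 -0.31]
[[-0.995 -0.105 -0.001]
 [-0.105  0.995 -0.   ]
 [ 0.001 -0.    -1.   ]]
travel cm [-0.07  0.19 11.15] len 11.1 cur yaw -174.0 tilt z [-0.001 -0.    -1.   ] jig [-3.5 -1.9]
px [  198    76   240   200 32235] c [516.7 -28.7] sz [106.2  96.3] ang 6.3 z [191.5 192.7 196.8] jig [ -2.9 -45.6]
px [ 253  304  130   29 3708] c [508.9  44.3] sz [70.  19.7] ang 6.0 z [191.7 192.5 193.4] jig [-3.3 27.8]
```

View pics/w6.png

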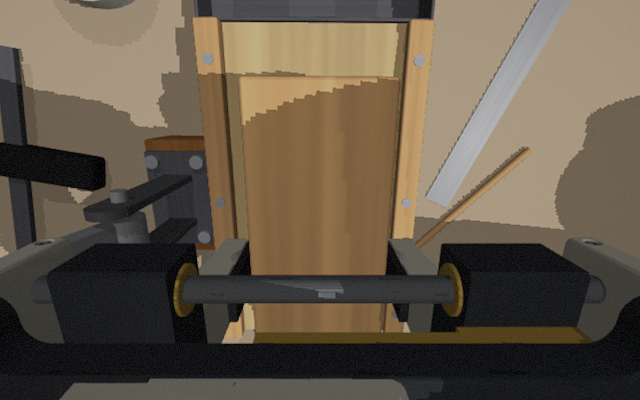

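Wrist view: the board lies along the channel, centred at about (320,180). The rails are at (215,130) and (412,130) and the hinge cheeks at (175,190). It clears, so I'll lower and release.

Emit:
arm_command --travel '[[0,0.2,2],[0,0,3],[0,0,3],[0,0,1.8],[0,0,1],[0,0,0.4],[0,0,0],[0,0,0],[0,0,0],[0,0,-2],[0,0,-3],[0,0,-2]]' --delta_rot '[[0,0,0],[0,0,0],[0,0,0],[0,0,0],[0,0,0],[0,0,0],[0,0,0],[0,0,0],[0,0,0],[0,0,0],[0,0,0],[0,0,0]]' --hand '[0.5,0.5,0.5,0.5,0.5,0.5,0.88,0.88,0.88,0.88,0.88,0.88]'

```text
t: 34.22
ee_pos: [0.5124, 0.0182, 0.1343]
eef_rot: [-0.162, 3.136, 0.001]
ft_force: [0.4, -0.3, -1.4]
width: 0.879
```

```bash
python3 - <<'E'
from h import *
s=st(); f=grab('wrist','w7.png'); w=cloud(f); z=w[...,2]; blob(w,(z>.072)&(z<.09)&(w[...,0]<.6)); go(*j2w(-.057,0),.0625)
E
```

```text
t 34.225 pos [0.5124 0.0182 0.1343] rot [-1.620e-01  3.136e+00  1.000e-03] F [ 0.4 -0.3 -1.4] w 0.8791630800632468 q [ 0.42  0.17 -0.47  0.   -0.92 -0.32]
[[-0.995 -0.103  0.002]
 [-0.103  0.995  0.001]
 [-0.002  0.    -1.   ]]
px [  267    87   106   189 18365] c [514.2  -4. ] sz [ 70.2 139.8] ang 5.7 z [79.3 80.4 81.5] jig [ -2.9 -20.8]
px [ 276  304   86   17 1380] c [503.9  97.1] sz [69.6 16.7] ang 5.3 z [79.4 80.4 81.3] jig [-2.9 80.8]
travel cm [ 5.62 -0.15  7.39] len 9.3 cur yaw -174.07 tilt z [ 0.005  0.001 -1.   ] jig [-1.2  1.5]
```

Board is on the bed at jig x = -3, y ≈ 0. I'll push it against the fence with shut fingers.

Emit:
arm_command --travel '[[3,0,0],[4,0,0],[0.2,0,0],[0,0,3],[0,0,2.5],[0,0,1],[0,0,0],[0,0,0],[-1,0,0],[-1,0,0],[-1,0,0],[0,0,0]]' --delta_rot '[[0,0,0],[0,0,0],[0,0,0],[0,0,0],[0,0,0],[0,0,0],[0,0,0],[0,0,0],[0,0,0],[0,0,0],[0,0,0],[0,0,0]]' --hand '[0.5,0,0,0,0,0,0,0,0,0,0,0]'

```text
t: 35.78
ee_pos: [0.4711, 0.0138, 0.0675]
eef_rot: [-0.161, 3.137, -0.0]
ft_force: [-0.3, 0.5, -0.1]
width: 0.005
```

```bash
python3 - <<'E'
from h import *
s=st(); f=grab('wrist'); w=cloud(f); z=w[...,2]; blob(w,(z>.074)&(z<.09)&(w[...,0]<.62)); go(*j2w(-.016,0),.068)
E
```

```text
t 35.775 pos [0.4711 0.0138 0.0675] rot [-0.161  3.137 -0.   ] F [-0.3  0.5 -0.1] w 0.005033940133650031 q [ 0.45  0.2  -0.63  0.   -0.74 -0.35]
[[-0.995 -0.102  0.   ]
 [-0.102  0.995  0.   ]
 [-0.    -0.    -1.   ]]
px [  124    77   163   199 25623] c [527.4 -22.6] sz [ 70.6 100. ] ang 5.8 z [79.3 80.4 81.5] jig [  8.4 -40.6]
px [288 240  29  25 258] c [480.2   5. ] sz [ 8.  14.2] ang 60.8 z [74.7 81.5 88.9] jig [-35.9  -8.4]
px [319 240  29  25 263] c [464.3   3.2] sz [13.9  7.5] ang 39.3 z [74.8 81.4 88.9] jig [-51.8  -8.6]
px [162 304  29  29 694] c [547.   55.7] sz [14.6 20. ] ang 5.6 z [79.5 80.4 81.4] jig [35.7 35.2]
travel cm [-2.86 -0.12 -0.06] len 2.9 cur yaw -174.14 tilt z [-0. -0. -1.] jig [-44.6   1.2]
```

Emit:
arm_command --travel '[[-0.8,0,0],[-0.8,0,0],[-0.8,0,0],[-0.4,0,0],[-0.2,0,0],[-0.15,0,0],[0,0,0],[0,0,0]]' --delta_rot '[[0,0,0],[0,0,0],[0,0,0],[0,0,0],[0,0,0],[0,0,0],[0,0,0],[0,0,0]]' --hand '[0,0,0,0,0,0,0,0]'

```text
t: 36.83
ee_pos: [0.5016, 0.017, 0.0677]
eef_rot: [-0.161, 3.137, 0.0]
ft_force: [0.5, 0.1, 0.3]
width: 0.008
```

Emit:
arm_command --travel '[[-0.1,0,0],[-0.1,0,0],[0,0,0]]' --delta_rot '[[0,0,0],[0,0,0],[0,0,0]]' --hand '[0,0,0]'

```text
t: 37.2
ee_pos: [0.5034, 0.017, 0.0676]
eef_rot: [0.161, -3.137, 0.0]
ft_force: [-1.3, 0.5, 0.9]
width: 0.005
```

```bash
python3 - <<'E'
from h import *
s=st(); f=grab('wrist','w8.png'); w=cloud(f); z=w[...,2]; blob(w,(z>.074)&(z<.09)&(w[...,0]<.67)); go(*j2w(-.015,0),.068)
E
```

```text
t 37.2 pos [0.5034 0.017  0.0676] rot [ 0.161 -3.137  0.   ] F [-1.3  0.5  0.9] w 0.004836155418417992 q [ 0.42  0.25 -0.57  0.   -0.76 -0.32]
[[-0.995 -0.103 -0.   ]
 [-0.103  0.995 -0.   ]
 [ 0.    -0.    -1.   ]]
px [  127    77   190   199 25772] c [551.5 -20.9] sz [84.9 99.3] ang 6.7 z [79.2 80.4 81.5] jig [ 32.5 -41.4]
px [  8 216  77  23 848] c [641.    9.3] sz [26.8  6.3] ang 1.8 z [74.9 82.6 89.3] jig [124.6 -20.4]
px [319 239  29  26 267] c [496.8   6.5] sz [14.   8.2] ang 39.2 z [74.6 81.5 89. ] jig [-19.2  -8.7]
px [164 304  27  29 640] c [578.5  59.4] sz [13.4 20.6] ang 6.1 z [79.5 80.5 81.3] jig [67.5 35.8]
travel cm [ 0.34 -0.12 -0.04] len 0.4 cur yaw -174.12 tilt z [-0. -0. -1.] jig [-11.6   1.2]
```

Emit:
arm_command --travel '[[-0.1,0,0],[-0.1,0,0],[0,0,0]]' --delta_rot '[[0,0,0],[0,0,0],[0,0,0]]' --hand '[0,0,0]'

```text
t: 37.62
ee_pos: [0.5044, 0.017, 0.0673]
eef_rot: [0.16, -3.136, 0.0]
ft_force: [-5.4, 1.0, 2.7]
width: 0.004
```

Emit:
arm_command --travel '[[-0.1,0,0],[-0.1,0,0],[0,0,0]]' --delta_rot '[[0,0,0],[0,0,0],[0,0,0]]' --hand '[0,0,0]'

```text
t: 38.0
ee_pos: [0.5044, 0.0168, 0.0669]
eef_rot: [0.16, -3.132, 0.001]
ft_force: [-12.0, 1.6, 7.2]
width: 0.008
```

The force rose to 12 N with no further motion, so the board is against the fence. That also shows my jig x origin was about 2 mm short. I'll back off, rise and turn, then go over the packers.

Emit:
arm_command --travel '[[0.5,0,0],[0.5,0,-2],[0,0,-4],[0,0,-5],[0,0,-4],[0,0,-2],[0,0,0]]' --delta_rot '[[0,0,0],[0,0,0],[0,0,0],[0,0,9],[0,0,9],[0,0,9],[0,0,9]]' --hand '[0,0,0,0.5,1,1,1]'

```text
t: 38.88
ee_pos: [0.4991, 0.0169, 0.24]
eef_rot: [0.822, 3.027, 0.005]
ft_force: [0.4, 0.4, -0.8]
width: 0.399
```

Emit:
arm_command --travel '[[0,0,0],[0,0,0],[0,0,0],[0,0,0],[0,0,0],[0,0,0],[3,0,0],[5,0,0],[5,0,0],[5,0,0],[4,0,0],[0,0,0]]' --delta_rot '[[0,0,9],[0,0,9],[0,0,9],[0,0,9],[0,0,9],[0,0,9],[0,0,0],[0,0,0],[0,0,0],[0,0,0],[0,0,0],[0,0,0]]' --hand '[1,1,1,1,1,1,1,1,1,1,1,1]'

```text
t: 40.38
ee_pos: [0.4751, 0.2381, 0.2375]
eef_rot: [2.101, 2.335, 0.002]
ft_force: [0.5, -0.7, 0.4]
width: 0.999
```

```bash
sed -i 's/J0=np.array(\[.515,.017\])/J0=np.array([.517,.017])/' h.py; python3 - <<'E'
from h import *
s=st(); f=grab('wrist','w9.png'); w=cloud(f); z=w[...,2]
q=(w[...,1]>.18)&(w[...,1]<.30)&(w[...,0]>.43)&(w[...,0]<.56)
blob(w,q&(z>.06)&(z<.075)); blob(w,q&(z>.015)&(z<.06),60)
f=bed('t6.png'); w=cloud(f); z=w[...,2]; blob(w,(z>.075)&(z<.088)&(w[...,0]<.62)&(w[...,0]>.4)&(abs(w[...,1])<.15),50); go(.4925,.24,.03)
E
```

```text
t 40.375 pos [0.4751 0.2381 0.2375] rot [2.101e+00 2.335e+00 2.000e-03] F [ 0.5 -0.7  0.4] w 0.9990797963802105 q [ 0.83  0.11 -0.29  0.   -1.17 -2.3 ]
[[-0.105  0.994  0.001]
 [ 0.994  0.105  0.001]
 [ 0.001  0.001 -1.   ]]
px [ 295  171   46   57 2516] c [494.7 240.8] sz [65.5 49.7] ang 7.1 z [65.3 66.5 67.7] jig [  0.4 224.9]
px [295 164  46   9 296] c [461.  237.1] sz [ 8.2 51.8] ang 5.9 z [44.7 54.2 56.5] jig [-33.5 224.7]
px [ 290  189   57   27 1138] jig [37. -1.] x [ 5. 70.] y [-85.  83.] z [77. 80. 84.]
px [383 213   6  11  37] jig [ -42. -217.] x [-59. -25.] y [-225. -210.] z [62. 63. 68.]
px [392 213   9  11  68] jig [ -45. -251.] x [-61. -29.] y [-265. -240.] z [63. 67. 73.]
px [ 290  189   57   27 1126] c [555.1  20. ] sz [ 70.  179.6] ang 5.5 z [76.3 80.1 84.2] jig [38.2 -0.9]
travel cm [ 0.23  1.77 20.75] len 20.8 cur yaw 95.95 tilt z [ 0.  0. -1.] jig [-19.7 221.9]
```

View pics/w9.png

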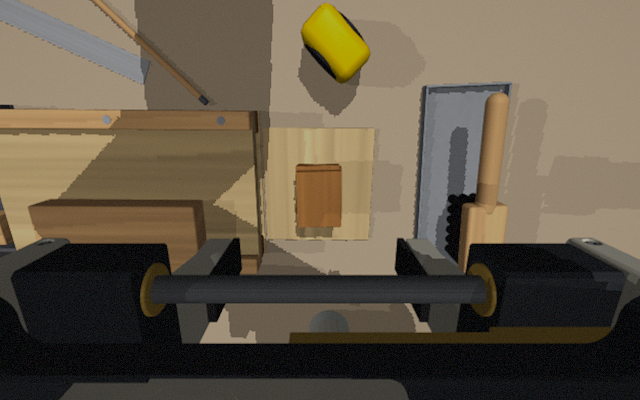

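Wrist view: the packer pile is square and neat at (319,195), centre (0.4947, 0.2408), top 66.5 mm. The pile is well aligned, so I'll take the top three at once with the tips just above the third/fourth joint.

Emit:
arm_command --travel '[[0.1,2,2],[0,0,4],[0,0,5],[0,0,4],[0,0,3],[0,0,1.5],[0,0,1],[0,0,0],[0,0,0],[0,0,0],[0,0,0],[0,0,0]]' --delta_rot '[[0,0,-0.5],[0,0,0],[0,0,0],[0,0,0],[0,0,0],[0,0,0],[0,0,0],[0,0,0],[0,0,0],[0,0,0],[0,0,0],[0,0,0]]' --hand '[0.8,0.8,0.8,0.8,0.8,0.8,0.8,0.8,0.8,0.4,0.4,0.4]'

```text
t: 41.98
ee_pos: [0.4951, 0.2389, 0.0331]
eef_rot: [2.094, 2.342, 0.002]
ft_force: [-1.1, 0.8, 3.3]
width: 0.57
```

```bash
python3 - <<'E'
from h import *
s=st()
E
```

```text
t 41.975 pos [0.4951 0.2389 0.0331] rot [2.094e+00 2.342e+00 2.000e-03] F [-1.1  0.8  3.3] w 0.5701071382123679 q [ 0.81  0.36 -0.5   0.   -0.71 -2.27]
[[-0.111  0.994  0.001]
 [ 0.994  0.111  0.001]
 [ 0.001  0.001 -1.   ]]
```

Emit:
arm_command --travel '[[0,0,0],[0,0,0],[0,0,-0.5],[0,0,-0.5],[0,0,-1],[0,0,-3],[0,0,-4],[0,0,-4],[0,0,-2],[0,0,0]]' --delta_rot '[[0,0,0],[0,0,0],[0,0,0],[0,0,0],[0,0,0],[0,0,0],[0,0,0],[0,0,0],[0,0,0],[0,0,0]]' --hand '[0.4,0.4,0.4,0.4,0.4,0.4,0.4,0.4,0.4,0.4]'

```text
t: 43.22
ee_pos: [0.4954, 0.2389, 0.1848]
eef_rot: [2.094, 2.341, 0.006]
ft_force: [-0.2, -0.3, -0.3]
width: 0.569
```

```bash
python3 - <<'E'
from h import *
s=st(); f=grab('wrist','w10.png'); w=cloud(f); z=w[...,2]
q=(w[...,1]>.18)&(w[...,1]<.30)&(w[...,0]>.43)&(w[...,0]<.56)
print(np.histogram(z[q],bins=np.arange(0,.3,.006)))
g=grab('scene','s10.png'); a=cv2.resize(g['image'][100:340,260:500][:,:,::-1],None,fx=1.66,fy=1.66); b=cv2.resize(f['image'][:,:,::-1],(400,250))
o=np.zeros((400,800,3),np.uint8); o[:a.shape[0],:a.shape[1]]=a; o[:250,400:]=b; cv2.imwrite('pics/c10.png',o)
go(*j2w(.04,0),.2)
E
```

```text
t 43.225 pos [0.4954 0.2389 0.1848] rot [2.094 2.341 0.006] F [-0.2 -0.3 -0.3] w 0.5686410764069671 q [ 0.81  0.18 -0.33  0.   -1.05 -2.27]
[[-0.111  0.994  0.003]
 [ 0.994  0.111  0.003]
 [ 0.002  0.003 -1.   ]]
(array([ 1319,  4694,    40,    86,   406,  1339,     0,     0,     0,
           0,     0,     0,     0,     0,     0,     0,     0,     0,
           0,     0,     0,     0,     0,     0,     0,     0,     0,
           0,     0,     0,     0,    87,   350,   615,  1785,   809,
       10048,   447,   474,   225,   259,   301,   960,  2544,  8388,
       16696,  4127,  7227, 16511]), array([0.   , 0.006, 0.012, 0.018, 0.024, 0.03 , 0.036, 0.042, 0.048,
       0.054, 0.06 , 0.066, 0.072, 0.078, 0.084, 0.09 , 0.096, 0.102,
       0.108, 0.114, 0.12 , 0.126, 0.132, 0.138, 0.144, 0.15 , 0.156,
       0.162, 0.168, 0.174, 0.18 , 0.186, 0.192, 0.198, 0.204, 0.21 ,
       0.216, 0.222, 0.228, 0.234, 0.24 , 0.246, 0.252, 0.258, 0.264,
       0.27 , 0.276, 0.282, 0.288, 0.294]))
travel cm [-22.26   3.81  -1.78] len 22.7 cur yaw 96.37 tilt z [-0.001  0.    -1.   ] jig [ -0.3 222.2]
```

View pics/c10.png

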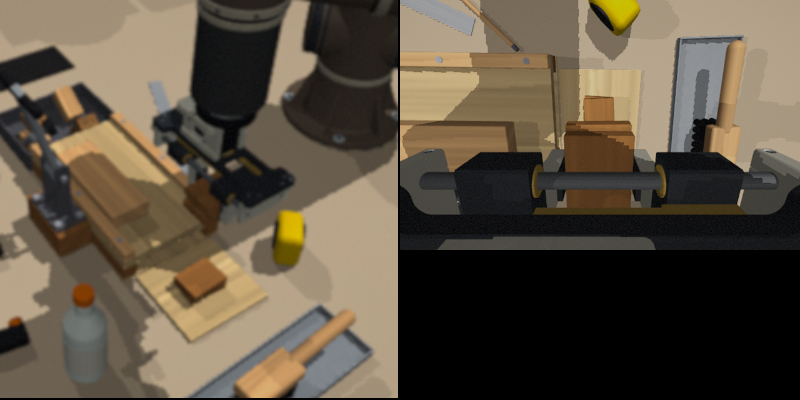

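Two packers are left on the plate (top 30 mm) and three are in the grip, slightly offset but held. Brush and board look right. I'll carry them to the foot's point.

Emit:
arm_command --travel '[[-1.5,0.3,0],[-3,0.5,0],[-4,1,0],[-5,1,0],[-4,0.5,0],[-3,0.5,0],[-1.7,0,0],[0,0,0]]' --delta_rot '[[0,0,0.5],[0,0,0],[0,0,0],[0,0,0],[0,0,0],[0,0,0],[0,0,0],[0,0,0]]' --hand '[0.4,0.4,0.4,0.4,0.4,0.4,0.4,0.4]'

```text
t: 44.32
ee_pos: [0.5549, 0.0201, 0.1818]
eef_rot: [-2.106, -2.33, 0.002]
ft_force: [0.3, -0.6, -0.5]
width: 0.571
```

```bash
python3 - <<'E'
from h import *
s=st(); f=grab('wrist','w11.png'); go(*j2w(.038,0),.084)
E
```

```text
t 44.325 pos [0.5549 0.0201 0.1818] rot [-2.106e+00 -2.330e+00  2.000e-03] F [ 0.3 -0.6 -0.5] w 0.5712790579850299 q [ 0.39  0.2  -0.32 -0.   -1.06 -1.86]
[[-0.1    0.995 -0.002]
 [ 0.995  0.1   -0.   ]
 [-0.    -0.002 -1.   ]]
travel cm [ 0.   -0.01  9.8 ] len 9.8 cur yaw 95.81 tilt z [-0.001 -0.    -1.   ] jig [38.2  0. ]
```

Emit:
arm_command --travel '[[0,0,2],[0,0,3],[0,0,2.5],[0,0,1.2],[0,0,0.7],[0,0,0.4],[0,0,0.2],[0,0,0],[0,0,0],[0,0,0],[0,0,0],[0,0,0]]' --delta_rot '[[0,0,0],[0,0,0],[0,0,0],[0,0,0],[0,0,0],[0,0,0],[0,0,0],[0,0,0],[0,0,0],[0,0,0],[0,0,0],[0,0,0]]' --hand '[0.4,0.4,0.4,0.4,0.4,0.4,0.4,0.4,0.7,0.7,0.7,0.7]'

```text
t: 45.88
ee_pos: [0.5554, 0.0214, 0.0826]
eef_rot: [2.105, 2.332, 0.0]
ft_force: [0.2, -0.4, -0.6]
width: 0.697
```

Emit:
arm_command --travel '[[0,0,-1],[0,0,-3],[0,0,-4],[0,-2,-3],[0,-4,-2],[0,-4,0],[0,0,0]]' --delta_rot '[[0,0,0],[0,0,0],[0,0,0],[0,0,0],[0,0,0],[0,0,0],[0,0,0]]' --hand '[0.7,0.7,0.7,0.7,0.7,0.7,0.7]'

```text
t: 46.75
ee_pos: [0.4539, 0.0109, 0.214]
eef_rot: [2.104, 2.333, 0.004]
ft_force: [1.2, -0.4, -0.0]
width: 0.699
```

```bash
python3 - <<'E'
from h import *
s=st(); f=grab('wrist','w12.png'); w=cloud(f); z=w[...,2]
q=(abs(w[...,1]-.02)<.11)&(w[...,0]>.48)&(w[...,0]<.63)
blob(w,q&(z>.108)&(z<.13)); blob(w,q&(z>.075)&(z<.085)); blob(w,q&(z>.085)&(z<.108))
f=grab('top','t12.png'); w=cloud(f); z=w[...,2]
blob(w,(w[...,0]>.6)&(w[...,0]<.76)&(abs(w[...,1]-.03)<.1)&(z>.2),20)
g=load('s10.png')
w=cloud(grab('scene','s12.png')); z=w[...,2]
blob(w,(w[...,0]>.6)&(w[...,0]<.8)&(abs(w[...,1]-.03)<.1)&(z>.25),20)
E
```

```text
t 46.75 pos [0.4539 0.0109 0.214 ] rot [2.104 2.333 0.004] F [ 1.2 -0.4 -0. ] w 0.6986166816186355 q [ 0.46 -0.01 -0.47 -0.   -1.1  -1.93]
[[-0.103  0.995  0.002]
 [ 0.995  0.103  0.001]
 [ 0.001  0.002 -1.   ]]
px [292 268  53   8 360] c [523.9  18.7] sz [ 3.7 49.8] ang 5.3 z [108.5 114.3 117.2] jig [7. 1.]
px [ 292  304   52   27 1359] c [571.2  23.3] sz [31.9 50. ] ang 6.1 z [115.6 116.7 117.6] jig [54.6  0.8]
px [ 263  252  110   24 1648] c [533.5  19.4] sz [ 26.5 117.2] ang 5.7 z [76.7 80.5 81.9] jig [16.7  0.7]
px [251 304  42   7 279] c [591.  -26.4] sz [ 9.6 46. ] ang 6.1 z [79.7 80.7 81.7] jig [ 69.2 -50.7]
px [343 304  42   7 280] c [580.4  75.8] sz [ 9.9 45.6] ang 5.2 z [79.6 80.7 81.7] jig [69.1 52.1]
px [292 258  52  12 561] c [521.   17.8] sz [ 7.3 49.9] ang 8.0 z [ 94.6 103.8 106.7] jig [4.1 0.4]
px [291 143  40  29 420] c [665.1  34.1] sz [ 58.8 107.7] ang 6.0 z [228.2 306.1 314.5] jig [149.1   2. ]
px [259 143  28  34 315] c [679.5  35.8] sz [ 30.4 111.2] ang 4.7 z [256.8 310.1 315.4] jig [163.6   2.3]
```

View pics/w12.png

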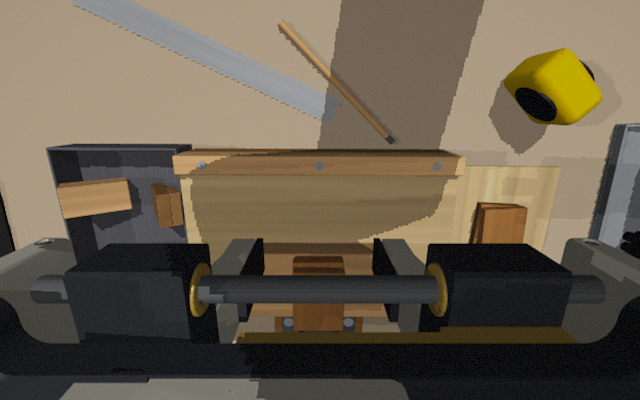

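Wrist view: the pile of three is on the board at (318,290), with its top at 116.7 mm in jig terms (nominal 116) and centred near (38,1). Two offcuts show in the tray at (95,197) and (167,205), which I'll check again. Next I'll go over and behind the arm's handle to push it forward.

Emit:
arm_command --travel '[[0,0,-3],[0,0,-5],[0,0,-5],[0,0,-5],[0,1,-1],[0,3,0],[0,5,0],[0,5,0],[0,5,0],[0,5,0],[0,3.5,0],[0,0,0]]' --delta_rot '[[0,0,0],[0,0,0],[0,0,0],[0,0,0],[0,0,0],[0,0,0],[0,0,0],[0,0,0],[0,0,0],[0,0,0],[0,0,0],[0,0,0]]' --hand '[0,0,0,0,0,0,0,0,0,0,0,0]'

```text
t: 48.4
ee_pos: [0.732, 0.0396, 0.397]
eef_rot: [-2.103, -2.329, 0.009]
ft_force: [0.2, -0.4, -0.5]
width: 0.003
```

```bash
python3 - <<'E'
from h import *
s=st(); go(*j2w(.212,.0),.287)
f=bed('t13.png'); w=cloud(f); j=(w[...,:2]-J0)@JR; z=w[...,2]
blob(w,(abs(j[...,0])<.094)&(j[...,1]<-.158)&(j[...,1]>-.288)&(z>.015)&(z<.1),20)
f=grab('wrist','w13.png'); w=cloud(f); z=w[...,2]; blob(w,(z>.29)&(z<.33)&(w[...,0]>.6))
E
```

```text
t 48.4 pos [0.732  0.0396 0.397 ] rot [-2.103 -2.329  0.009] F [ 0.2 -0.4 -0.5] w 0.0033902757049390545 q [ 0.32  0.42  0.48 -0.   -1.64 -1.79]
[[-0.102  0.995 -0.007]
 [ 0.995  0.102 -0.002]
 [-0.001 -0.007 -1.   ]]
travel cm [-0.07 -0.35 11.  ] len 11.0 cur yaw 95.84 tilt z [-0.007 -0.002 -1.   ] jig [216.2   0.8]
px [ 290  189   57   27 1156] jig [37. -1.] x [ 4. 70.] y [-85.  84.] z [ 77.  81. 118.]
px [369 185  24  16 288] c [ 586.8 -194.7] sz [52.6 71.4] ang 7.1 z [25.1 50.8 58. ] jig [  48.1 -217.6]
px [367 213  12  12 120] c [ 498.9 -164.9] sz [36.8 41.9] ang 4.6 z [18.6 51.  62.1] jig [ -36.4 -179.2]
px [384 212  23  12 209] c [ 498.3 -240.2] sz [34.7 69.5] ang 3.5 z [28.1 45.6 59.4] jig [ -44.6 -254. ]
px [ 250  138  137   27 2787] c [685.4  35.1] sz [ 19.  109.5] ang 6.0 z [300.1 311.7 315.1] jig [169.4   1. ]
```

The handle is at jig x = 169, z ≈ 0.304. One offcut has shifted but it is still inside the tray at (-36,-179). I'll lower behind the handle and push it forward.

Emit:
arm_command --travel '[[0,0,3],[0,0,4],[0,0,3],[0,0,1],[0,0,0],[0,-1,0],[0,-1,0],[0,-1,0],[0,-1,0],[0,-1,0],[0,-1,0],[0,-1,0]]' --delta_rot '[[0,0,0],[0,0,0],[0,0,0],[0,0,0],[0,0,0],[0,0,0],[0,0,0],[0,0,0],[0,0,0],[0,0,0],[0,0,0],[0,0,0]]' --hand '[0,0,0,0,0,0,0,0,0,0,0,0]'

```text
t: 50.0
ee_pos: [0.659, 0.0321, 0.2924]
eef_rot: [-2.104, -2.332, 0.001]
ft_force: [0.1, -0.3, 0.9]
width: 0.002
```

Emit:
arm_command --travel '[[0,-1,0],[0,-1,0],[0,-0.7,0],[0,0,0]]' --delta_rot '[[0,0,0],[0,0,0],[0,0,0],[0,0,0]]' --hand '[0,0,0,0]'

```text
t: 50.5
ee_pos: [0.6324, 0.0293, 0.2928]
eef_rot: [-2.104, -2.333, 0.0]
ft_force: [0.0, -0.2, -0.1]
width: 0.007
```

```bash
python3 - <<'E'
from h import *
s=st(); go(*j2w(.212,.0),.287)
f=grab('wrist','w14.png'); w=cloud(f); z=w[...,2]; blob(w,(z>.29)&(z<.33)&(w[...,0]>.56),100)
E
```

```text
t 50.5 pos [0.6324 0.0293 0.2928] rot [-2.104 -2.333  0.   ] F [ 0.  -0.2 -0.1] w 0.006812776783846899 q [ 0.35  0.26  0.02 -0.   -1.33 -1.82]
[[-0.103  0.995 -0.   ]
 [ 0.995  0.103 -0.   ]
 [ 0.    -0.    -1.   ]]
travel cm [-0.08  9.6   0.57] len 9.6 cur yaw 95.89 tilt z [-0. -0. -1.] jig [116.    0.6]
px [ 205  207  229   66 8052] c [614.7  28.5] sz [ 29.6 109.1] ang 5.8 z [306.8 315.2 319. ] jig [98.3  1.5]
```

Emit:
arm_command --travel '[[0,-0.5,0],[0,0,0],[0,0,0],[0,0,0],[0,0,-2],[0,0,-3],[0,0,-3],[0,0,0],[0,0,0],[0,0,0],[0,0,0],[0,0,0]]' --delta_rot '[[0,0,0],[0,0,0],[0,0,0],[0,0,0],[0,0,0],[0,0,0],[0,0,0],[0,0,0],[0,0,0],[0,0,0],[0,0,0],[0,0,0]]' --hand '[0,0,0,0,0,0,0,0,0,0,0,0]'

```text
t: 52.05
ee_pos: [0.6279, 0.0289, 0.3722]
eef_rot: [-2.104, -2.332, 0.001]
ft_force: [0.7, -0.5, 0.9]
width: 0.003
```

Emit:
arm_command --travel '[[0,0,0],[0,0,0],[0,0,0],[0,0,0],[0,0,0],[0,0,0],[0,0,0],[0,0,0],[0,0,0],[0,0,0],[0,0,0],[0,0,0]]' --delta_rot '[[0,0,0],[0,0,0],[0,0,0],[0,0,0],[0,0,0],[0,0,0],[0,0,0],[0,0,0],[0,0,0],[0,0,0],[0,0,0],[0,0,0]]' --hand '[0,0,0,0,0,0,0,0,0,0,0,0]'

```text
t: 53.55
ee_pos: [0.628, 0.0289, 0.3726]
eef_rot: [2.105, 2.332, -0.0]
ft_force: [-0.3, -0.9, 0.1]
width: -0.0
```

```bash
cat >> h.py <<'E'
def final(tag):
    for n in ('top','wrist','scene'):
        f=grab(n,tag+n+'.png'); w=cloud(f); z=w[...,2]; j=(w[...,:2]-J0)@JR
        q=(abs(j[...,1])<.06)&(j[...,0]>-.07)&(j[...,0]<.1)&(z>.12)&(z<.18); print(n,q.sum())
        for x in range(-60,100,20):
            k=q&(abs(j[...,0]*1000-x)<4)&(abs(j[...,1])<.012)
            if k.sum()>5: print('  x',x,'arm top z',np.round(np.percentile(z[k],[10,50,90])*1000,1))
        if n=='wrist': continue
        print(' offcuts:'); blob(w,(abs(j[...,0])<.094)&(j[...,1]<-.158)&(j[...,1]>-.288)&(z>.015)&(z<.1),20)
        print(' brush:'); blob(w,(w[...,0]>.3)&(w[...,0]<.6)&(w[...,1]>.37)&(w[...,1]<.49)&(z>.035)&(z<.1),50)
        print(' board:'); blob(w,(z>.075)&(z<.086)&(j[...,0]>-.06)&(j[...,0]<.07)&(abs(j[...,1])<.13),50)
E
python3 - <<'E'
from h import *
st(); final('f1')
E
```

```text
t 53.55 pos [0.628  0.0289 0.3726] rot [ 2.105  2.332 -0.   ] F [-0.3 -0.9  0.1] w -0.00042623822775310886 q [ 0.36  0.23  0.15  0.   -1.5  -1.82]
[[-0.102  0.995  0.   ]
 [ 0.995  0.102 -0.   ]
 [-0.     0.    -1.   ]]
top 560
  x -40 arm top z [143.8 147.5 149.8]
  x -20 arm top z [144.3 146.5 149.4]
  x 0 arm top z [144.2 147.5 149.9]
  x 20 arm top z [143.7 148.  150.5]
  x 40 arm top z [146.6 153.8 168.1]
  x 60 arm top z [144.7 147.5 151.7]
  x 80 arm top z [143.9 147.3 150.1]
 offcuts:
px [369 185  24  16 289] c [ 586.9 -194.5] sz [52.9 71.4] ang 7.2 z [25.3 51.  57.8] jig [  48.2 -217.5]
px [367 213  12  12 118] c [ 499.1 -164.9] sz [37.  41.5] ang 5.1 z [18.5 51.3 60.7] jig [ -36.1 -179.1]
px [384 212  22  12 206] c [ 498.1 -240.2] sz [33.5 67.6] ang 5.9 z [28.9 46.5 60.7] jig [ -44.8 -254. ]
 brush:
 board:
px [325 190  22  22 388] c [559.3 -36.6] sz [66.4 65.3] ang 6.0 z [76.8 80.  83.8] jig [ 36.6 -57.6]
px [290 194  22  22 366] c [547.7  77.8] sz [65.5 62.8] ang 6.1 z [76.4 80.2 83.9] jig [36.7 57.4]
wrist 4113
  x -40 arm top z [146.5 147.8 149.2]
  x -20 arm top z [146
[... 422 characters left out ...]
7.6 150.7]
  x 80 arm top z [146.3 147.8 149.1]
 offcuts:
px [288 150  23  22 266] c [ 489.5 -239.5] sz [76.7 71. ] ang 5.9 z [18.9 40.7 59.7] jig [ -53.3 -252.4]
px [269 158  22  31 388] c [ 581.3 -220.5] sz [129.6  68.1] ang 68.8 z [21.  38.  56.4] jig [  39.9 -242.8]
px [302 168  17  12  88] c [ 499.1 -163.7] sz [39.6 40. ] ang 5.4 z [23.3 54.7 61.2] jig [ -36.1 -178. ]
 brush:
px [ 401  286   74   66 1449] c [467.5 429. ] sz [209.6  46.5] ang 10.7 z [54.4 69.9 73.6] jig [ -7.6 414.9]
 board:
px [296 184  21  11  72] c [561.9 -62.1] sz [64.7 17. ] ang 6.5 z [78.6 80.6 82.8] jig [ 36.7 -83.3]
px [314 206  36  26 476] c [548.9  73.7] sz [65.9 77.4] ang 4.7 z [77.7 80.6 83.5] jig [37.4 53.1]
```

The arm top reads 147.5 mm along its whole length (nominal 147 when level), so it is level and resting on the pile. One last look before handing in.

View pics/f1scene.png

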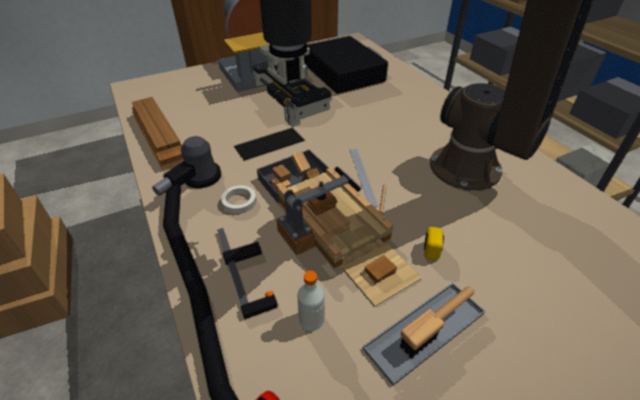

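The arm is down and level on the pile at (320,190), the brush is in its rest at (430,325), the offcuts are in the tray, and the bystanders haven't moved. Handing in.

```bash
python3 - <<'E'
from h import *
print(bot.hand_in()); st()
E
```

```text
the job is handed in; nothing more can be done
None
the job is handed in; nothing more can be done
```

The job is done and handed in at about 54 s of robot time. No verdict is reported.

- **Sweep:** I swept the four offcuts into the tray in two brush lanes and put the brush back in its rest.
- **Board:** It is the 30 mm one. I laid it along the channel and pushed it against the fence until the force rose to 12 N with no further motion.
- **Packers and arm:** I set three packers on the board in one lift and pushed the arm over, and it sank onto the pile.

**Last checks:**
- The arm's top reads 147.5 mm along its length in all three cameras, against 147 mm nominal when level. The foot's force on the packers was not measured, only inferred from this.
- The board is along the channel, with its middle within about 2 mm of the foot's line. Its x reads about 37 mm (nominal 40, limits 34 to 46).
- The offcuts are inside the tray. One had shifted a few centimetres by itself but stayed in.
- The glue, tape roll and tape measure look unmoved in the last picture; I did not re-measure them.

**What went wrong or disagreed:**
- The first brush grip closed too late and sat too near the fingertips, so I set it down and regripped.
- My first jig x origin was about 2 mm off, found when the board met the fence, and corrected.
- The scene camera reads the brush's final yaw about 3° more than at the start. It is still inside the rest.

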